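# Fetch the jar lids from under the ware shelf and seal them in the damp box

### The job

Slide the flat scoop under the lip of the low ware shelf and bring out on it the clay jar lids lying there, then stand every lid upright, knob up and side by side, on the floor of the damp box. Then close the box's cover, turn its clamp knob clockwise until it stops tight, and lay the scoop back on its cork mat the way it lay (before or after closing the box). Do not take hold of a lid while it is still under the shelf, and leave the roll of tape and the stamp where they are.

Things in the scene. Friction and masses are not known exactly. Their poses are not given: they have to be found in the camera images.
- ware_shelf: Low slatted wooden shelf, fixed, 140 deep (x), 280 wide, 86 high, two pots (to z 131) on its back half. Closed at back and sides, open to the robot. Origin: on the table under the middle of the front lip's front face; x runs inward, y left along the lip, z up. Space beneath: 130 deep from lip to back wall, 260 wide, 60 high under the lip, 72 behind it. Its back wall stops lids, which then ride up on a scoop.
- jar_lid_0_mid (a point): Terracotta jar lid (two or three of three alike, the rest absent), knob up under the shelf at the start, 68 to 88 behind the lip. Disc 60 diameter, 16 thick, its underside rising from a flat foot of 34 diameter to 7 at the rim, so that a thin edge gets beneath; on top a round knob, 22 diameter, 24 high; overall 40 high, 80 g. Point: on its axis, half-way up (20 above its underside); z up along its axis.
- jar_lid_1_mid (a point): Terracotta jar lid (two or three of three alike, the rest absent), knob up under the shelf at the start, 68 to 88 behind the lip. Disc 60 diameter, 16 thick, its underside rising from a flat foot of 34 diameter to 7 at the rim, so that a thin edge gets beneath; on top a round knob, 22 diameter, 24 high; overall 40 high, 80 g. Point: on its axis, half-way up (20 above its underside); z up along its axis.
- jar_lid_2_mid (a point): Terracotta jar lid (two or three of three alike, the rest absent), knob up under the shelf at the start, 68 to 88 behind the lip. Disc 60 diameter, 16 thick, its underside rising from a flat foot of 34 diameter to 7 at the rim, so that a thin edge gets beneath; on top a round knob, 22 diameter, 24 high; overall 40 high, 80 g. Point: on its axis, half-way up (20 above its underside); z up along its axis.
- scoop_grip (a point): Flat scoop with an upright square wooden post as handle: 26 x 26, faces across x and y, top 78 above the scoop's underside. Point: on the post's axis, 52 above the underside; x points forward to the pan, z up. Pan: 210 wide (y), 112 to 205 ahead of the post; a shank 30 wide, 6 thick joins it to the post. 240 g, balanced about 70 ahead of the post. It lies on the cork mat at the start.
- scoop_mid (a point): The middle of the scoop's length: on its centre line, 100 ahead of the post's axis, 2 above its underside; axes as scoop_grip. The pan is a polished steel plate (friction about 0.2) 2.5 thick, thinning over the last 15 to a front edge about 1.5 thick, open at front and sides; a curb 14 high runs along its back, 110 to 113 ahead of the post.
- mat_mid (a point): Cork mat, fixed, 260 (x) x 240 (y) x 3 thick. Point: centre of its upper face. The scoop lies on it with scoop_mid over this point and the same x direction.
- damp_box: White open box, fixed, 150 (x) x 280 (y) x 62 high, walls and floor 6 thick (inside 138 x 268, floor at z 6). Origin: centre of its underside; x points away from the robot to the hinge side, y to the left, z up. A lug on the middle of its front (-x) side, 36 out, takes the clamp screw.
- cover (a joint): Hinge of the box's wooden cover, on the far (+x) rim: 0 shut, 1.57 upright, leaning back at 1.65 to 1.85 at the start, 2.1 its limit. A stiff hinge: the cover stays at any angle; about 3 N at its free edge move it.
- cover_hinge (a point): Point on the cover's outer face (upper when shut) at the hinge end, mid width; the hinge axis (along y) passes 8 beneath it, 62.5 above the table. The frame turns with the cover: x from free edge to hinge, z out of the outer face. The cover is 150 long from the hinge, 280 wide, 8 thick, with an ear 50 wide in its middle reaching to 188 from the hinge.
- cover_edge (a point): A clear spot on the outer face at the free edge of the cover, 148 from the hinge and 95 left of the middle, where it can be pulled over from behind and pressed down. Frame as cover_hinge.
- clamp_knob (a joint): Turn of the brass clamp knob on its captive screw in the cover's ear, rad: grows when turned clockwise seen from outside; at 4.4 it stops dead (tight). It sinks 1.5 mm per rad and stays where it is left; friction 0.05 N m. It is between 0 and 0.8 at the start.
- knob_grip (a point): Brass clamp knob: a bar 50 long (x), 14 thick (y), its top 33 above the underside of a knurled disc, 8 thick, 42 diameter. Point: on the turning axis, 11 below the bar's top, 14 above the disc's upper face; x along the bar, z out along the axis (up when the cover is shut). The axis stands 168 from the hinge, in the middle of the ear.
- masking_tape: Roll of tape lying on the table left of the shelf, 96 diameter, 25 high; origin at the centre of its underside. To be left alone.
- stamp_block: Wooden stamp, 34 x 34 x 58 high, right of the shelf; origin at the centre of its underside. To be left alone.

How it is judged (in metres and radians):
On the way, in this order (a step that is already met when the one before it is completed fails the run):
1. a lid has come out from under the shelf lying on the scoop (((x of jar_lid_0_mid in the frame of scoop_grip between 0.11 and 0.21 m and y of jar_lid_0_mid in the frame of scoop_grip between -0.105 and 0.105 m and z of jar_lid_0_mid in the frame of scoop_grip between -0.04 and -0.018 m and x of jar_lid_0_mid in the frame of ware_shelf below -0.005 m) or (x of jar_lid_1_mid in the frame of scoop_grip between 0.11 and 0.21 m and y of jar_lid_1_mid in the frame of scoop_grip between -0.105 and 0.105 m and z of jar_lid_1_mid in the frame of scoop_grip between -0.04 and -0.018 m and x of jar_lid_1_mid in the frame of ware_shelf below -0.005 m) or (x of jar_lid_2_mid in the frame of scoop_grip between 0.11 and 0.21 m and y of jar_lid_2_mid in the frame of scoop_grip between -0.105 and 0.105 m and z of jar_lid_2_mid in the frame of scoop_grip between -0.04 and -0.018 m and x of jar_lid_2_mid in the frame of ware_shelf below -0.005 m))), for 0.2 s.
2. every lid stands in the damp box, whose cover is still open (x of jar_lid_0_mid in the frame of damp_box between -0.05 and 0.05 m and y of jar_lid_0_mid in the frame of damp_box between -0.12 and 0.12 m and z of each of jar_lid_0_mid, jar_lid_1_mid, jar_lid_2_mid in the frame of damp_box below 0.036 m and angle between each of jar_lid_0_mid, jar_lid_1_mid, jar_lid_2_mid's own z axis and vertical below 0.25 rad and x of jar_lid_1_mid in the frame of damp_box between -0.05 and 0.05 m and y of jar_lid_1_mid in the frame of damp_box between -0.12 and 0.12 m and x of jar_lid_2_mid in the frame of damp_box between -0.05 and 0.05 m and y of jar_lid_2_mid in the frame of damp_box between -0.12 and 0.12 m and value of joint cover above 0.5 rad), for 0.2 s.
3. the cover is shut (value of joint cover below 0.05 rad), for 0.2 s.
4. the clamp knob is tight with the cover shut (value of joint cover below 0.05 rad and value of joint clamp_knob above 4.25 rad), for 0.2 s.
At the end, for the whole second after the job is handed in: every lid present stands upright (within 0.25 rad) on the floor of the damp box, the cover is shut (under 0.05 rad), the clamp knob is turned past 4.25 rad, and the scoop lies flat on its cork mat with its middle within 60 mm of the mat's and its length within 0.4 rad of the mat's x direction (all of step 4 and x of jar_lid_0_mid in the frame of damp_box between -0.05 and 0.05 m and y of jar_lid_0_mid in the frame of damp_box between -0.12 and 0.12 m and z of each of jar_lid_0_mid, jar_lid_1_mid, jar_lid_2_mid in the frame of damp_box below 0.036 m and angle between each of jar_lid_0_mid, jar_lid_1_mid, jar_lid_2_mid's own z axis and vertical below 0.25 rad and x of jar_lid_1_mid in the frame of damp_box between -0.05 and 0.05 m and y of jar_lid_1_mid in the frame of damp_box between -0.12 and 0.12 m and x of jar_lid_2_mid in the frame of damp_box between -0.05 and 0.05 m and y of jar_lid_2_mid in the frame of damp_box between -0.12 and 0.12 m and horizontal distance between scoop_mid and mat_mid below 0.06 m and angle between the x axis of scoop_mid and the x axis of mat_mid, either way round below 0.4 rad and angle between scoop_mid's own z axis and vertical below 0.1 rad and height (world z) of scoop_mid below 0.02 m); the robot touches nothing.
It fails at once if a lid is gripped while still under the shelf (contact force between the fingers and jar_lid_0 above 2 N and x of jar_lid_0_mid in the frame of ware_shelf above 0.01 m and y of jar_lid_0_mid in the frame of ware_shelf between -0.13 and 0.13 m and z of jar_lid_0_mid in the frame of ware_shelf below 0.06 m).
It fails at once if a lid is gripped while still under the shelf (contact force between the fingers and jar_lid_1 above 2 N and x of jar_lid_1_mid in the frame of ware_shelf above 0.01 m and y of jar_lid_1_mid in the frame of ware_shelf between -0.13 and 0.13 m and z of jar_lid_1_mid in the frame of ware_shelf below 0.06 m).
It fails at once if a lid is gripped while still under the shelf (contact force between the fingers and jar_lid_2 above 2 N and x of jar_lid_2_mid in the frame of ware_shelf above 0.01 m and y of jar_lid_2_mid in the frame of ware_shelf between -0.13 and 0.13 m and z of jar_lid_2_mid in the frame of ware_shelf below 0.06 m).
It fails at once if a bystander is pushed about (distance of masking_tape from where it was at the start of the episode above 0.03 m).
It fails at once if a bystander is pushed about (distance of stamp_block from where it was at the start of the episode above 0.03 m).
Of jar_lid_0, jar_lid_1, jar_lid_2 only 2 to 3 are there at a start; the rules pass over those that are not, and their reading is None.
At some moment in a run one of jar_lid_0, jar_lid_1, jar_lid_2, scoop may be knocked a few centimetres aside while the robot is not near it.
It also fails if it takes over 208 s, if anything falls off the work surface, if the arm or the gripper's body presses on something with over 40 N, if the wrist force passes 120 N, or if a joint passes its speed limit or range.

### The arm

A 7-joint arm with a two-finger parallel gripper is mounted at the origin on a cart in front of the work surface, level with it; the furniture and walls round the work are solid. World frame = base frame: x ahead of the robot, y to its left, z up, the work surface at z = 0. Lengths are in m, angles in degrees, forces in N, time in s.
With the tool pointing down it reaches from about 0.425 to 0.875 m from the base axis. Payload 4.7 kg.
Tool frame: the origin (TCP) lies at the very end of the fingers, on their centre line; the grasp point (between the pads) lies 19 mm behind it; z points along the fingers, y is the direction in which the jaws open and shut (so a half turn about z gives the same grasp; the last joint's range is limited). The gripper opens to 87 mm and grips with 3 to 60 N. Pads are 19 mm wide; open, the fingers measure 117 mm over their backs; the gripper's body (75 mm by 190 mm) begins 51 mm behind the grasp point.
Start: joints at [68.016, 18.392, -4.016, 83.108, 1.295, 78.541, -3.26], TCP at [0.252, -0.599, 0.223] pointing down, gripper open.
Joint ranges: [-163.93, 163.93], [-17.29, 119.83], [-79.2, 71.16], [3.27, 140.29], [-89.18, 269.18], [5.43, 117.66], [-154.24, 154.24]. Speed limits (degrees/s): [147.25, 147.25, 180, 180, 180, 180, 180].

### API

Orientations are given as [roll, pitch, yaw] about the fixed x, y, z axes, in that order (R = Rz(yaw) Ry(pitch) Rx(roll)).
In Python, from cell import * gives the robot as it stands.
- The arm moves only by the tool arm_command, never from a script. Its argument "targets" is a list that holds one entry, the list of rows, each a list of 7 numbers: the shift along the tool's x, y, z in m, then the turn, a rotation vector about the tool's x, y, z in degrees, then the gripper's target within -1 to 1 (shut at 1, half-way at 0, fully open at -1). In form: [[[tx, ty, tz, rx, ry, rz, claw], ...]]. A call has 1 to 10 rows; each row is the pose to reach, as a shift and turn from the pose commanded when the call began, along the tool's axes at that moment; what a row does not reach only later rows make up. A row lasts 1/10 s, in which the tool goes at most 50 mm and 8.59 degrees, less where a joint would pass 70% of its speed; a pose out of reach is approached as far as the arm can. A call with a gripper value outside its range is refused whole. The fingers move at their own pace and stop on an object; "newtons" is the grip in N (left out, the last holds). Time passes only in rows, so rows that repeat a pose let the fingers close. It gives the time, the measured TCP pose, the force and the opening at its end, in the units of the state.
- get_obs(): the state, without advancing time (a new reading comes with each control period).
- read_camera(name): name is "scene" or "top" or "wrist"; returns a dict with "img" (400x640x3 uint8, red, green, blue), "z_map" (400x640 float32, m along the optical axis (not along the pixel's ray), 0 where there is no reading), "K" (3x3 intrinsics, pixels), "origin" and "attitude" of the camera in the world. Camera axes: x right, y down, z forward; pixel columns grow to the right and rows downward; lengths in m; the calibration is good to about 2 mm. A picture is of the moment at which its call begins.
- sign_off(): hands the job in, once; it reports no verdict.
Trained networks look in the newest picture that a camera, given by its name, has taken for a name from the list of things; names that differ only in an ending like _2 or _b are one class to them, and where a whole thing is asked for, a point or a joint stands for the part that bears it (a point fixed in the world has none). Each returns a list of dicts, best first, with "conf" (0 to 1); they miss things now and then, are a little off and sometimes report something else, mostly with a low value. They report only what shows in the picture. A call takes as long as a camera call.
- search_frame(thing, camera): "position" ([column, row] in pixels, amid what is visible of it).
The state is a dict: "time_s": time; "qpos": joint angles; "joint_velocities": joint speeds; "effort": joint torques, N m; "tool_pos": TCP position; "tool_rot": TCP orientation; "force": force on the tool from outside, world axes, zero at the start; "wrist_torque": the same for the moment, N m; "grip_width": finger opening in m.
Only numpy, scipy, OpenCV 4.12 (cv2) and the standard library are available. Lean on these libraries where they do the work, as an engineer would, in place of code of your own. Each camera call takes 0.05 s, during which the arm holds its last target.

## Working session

There is one attempt and no reset: what is moved stays moved. The work goes in short steps, Python scripts to look and compute and a tool call to move; the robot and the scene stay as the last step left them, time stands still between calls to the robot, and variables do not carry over. Pictures are saved under pics/ and viewed, and the job is handed in when it is done.

Besides the shell and the picture viewer there is one more tool, called after "Call:" by a JSON object that holds its "fn" and its "kwargs", one argument or row to a line. arm_command: Moves the arm, as the interface text tells. Its arguments: {"type":"object","properties":{"targets":{"type":"array","items":{"type":"array","items":{"type":"array","items":{"type":"number"}}}},"newtons":{"type":"number"}},"required":["targets"]}

```bash
ls; mkdir -p pics; python3 - <<'E'
from cell import *
import cv2
o=get_obs();print({k:o[k] for k in ['time_s','tool_pos','tool_rot','grip_width','force']})
for c in ['scene','top','wrist']:
    r=read_camera(c); cv2.imwrite(f'pics/a_{c}.png',r['img'][:,:,::-1]); print(c,r['K'].tolist() if hasattr(r['K'],'tolist') else r['K'],r['origin'],r['attitude'])
E
```

```text
pics
{'time_s': 0.0, 'tool_pos': array([ 0.2515434 , -0.5987496 ,  0.22146225]), 'tool_rot': array([-1.79890948e+02,  5.31744969e-03,  2.27945686e+01]), 'grip_width': 0.08706788307492161, 'force': array([-0.52758784,  0.05869162,  0.01400213])}
scene [[515.3606424271642, 0.0, 317.8679917333232], [0.0, 515.3606424271642, 199.02525321884295], [0.0, 0.0, 1.0]] [-0.14546532  0.91627887  0.82219415] [-122.7773405     1.0703097  -142.75146446]
top [[394.3402683215366, 0.0, 320.1816106191187], [0.0, 394.3402683215366, 196.28902347507], [0.0, 0.0, 1.0]] [ 0.36990943 -0.0160212   1.14134908] [-168.28715908    0.17117355  -91.14626979]
wrist [[355.90939467322704, 0.0, 317.1459543585818], [0.0, 355.90939467322704, 201.52828477682715], [0.0, 0.0, 1.0]] [ 0.32803059 -0.56622802  0.38335129] [ 1.62363598e+02  7.24377906e-02 -6.72243648e+01]
```

View pics/a_scene.png

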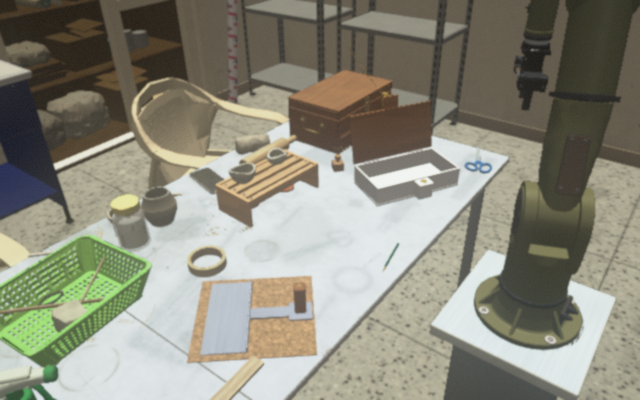

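View pics/a_top.png

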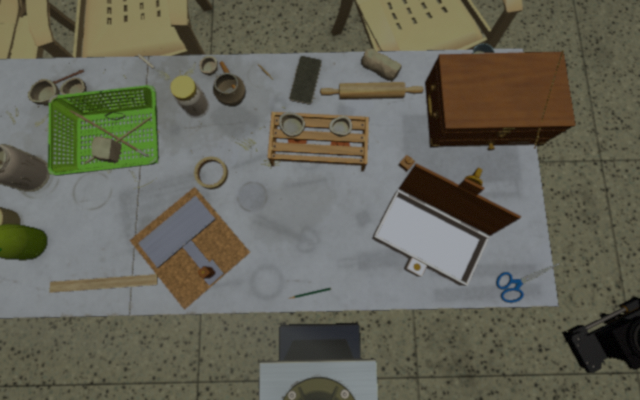

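View pics/a_wrist.png

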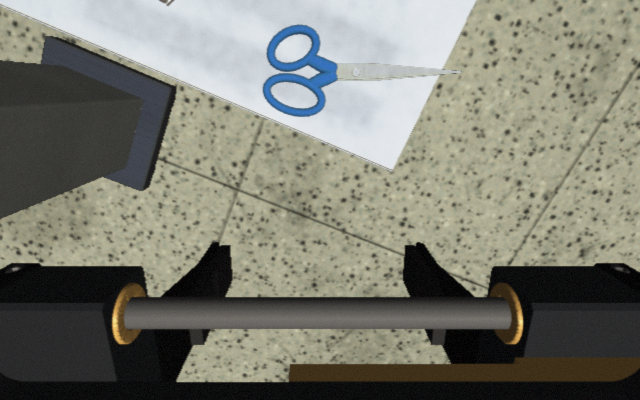

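The scene shows the mat with the scoop (post about (207,271) in top), the shelf with its lip facing the robot (270-368,165), and the box at right (435,235) with the cover leaning back. Next I'll measure.

```bash
cat > h.py <<'E'
from cell import *
import numpy as np, cv2
from scipy.spatial.transform import Rotation as R
def rot(a): return R.from_euler('xyz',a,degrees=True).as_matrix()
def cloud(r):
    z=r['z_map'];K=r['K'];v,u=np.mgrid[:z.shape[0],:z.shape[1]]
    p=np.stack([(u-K[0,2])/K[0,0]*z,(v-K[1,2])/K[1,1]*z,z],-1)
    w=p@rot(r['attitude']).T+np.array(r['origin']); w[z<=0]=np.nan
    return w
def proj(r,P):
    P=np.atleast_2d(P); c=(P-np.array(r['origin']))@rot(r['attitude']); q=c@r['K'].T
    return q[:,:2]/q[:,2:]
def ray_z(r,uv,z):
    d=np.linalg.inv(r['K'])@np.array([uv[0],uv[1],1.]); d=rot(r['attitude'])@d; o=np.array(r['origin'])
    return o+d*(z-o[2])/d[2]
def save(img,n,s=1): cv2.imwrite('pics/'+n,cv2.resize(img[:,:,::-1],None,fx=s,fy=s))
def rect(pts):
    (c,s,a)=cv2.minAreaRect(pts[:,:2].astype(np.float32)*1000); return np.round(c,1),np.round(s,1),round(a,2)
E
python3 - <<'E'
from h import *
import pickle
S=read_camera('scene');T=read_camera('top'); pickle.dump((S,T),open('a.pkl','wb'))
for n in ['jar_lid_0_mid','scoop_grip','scoop_mid','mat_mid','damp_box','ware_shelf','cover','cover_edge','knob_grip','masking_tape','stamp_block']:
  for cn,r in (('scene',S),('top',T)):
    w=cloud(r)
    for d in search_frame(n,cn)[:3]:
        u,v=[int(round(x)) for x in d['position']]
        print(n,cn,round(d['conf'],2),(u,v),np.round(w[v,u],3))
E
```

```text
jar_lid_0_mid scene 0.63 (289, 185) [ 0.694 -0.028  0.06 ]
jar_lid_0_mid top 0.44 (340, 146) [ 0.731 -0.076  0.089]
scoop_grip scene 0.95 (238, 313) [0.497 0.384 0.006]
scoop_grip top 0.95 (182, 241) [0.482 0.382 0.008]
scoop_mid scene 0.93 (233, 314) [0.506 0.392 0.004]
scoop_mid top 0.95 (185, 238) [0.491 0.374 0.007]
mat_mid scene 0.66 (268, 328) [ 0.42   0.374 -0.001]
mat_mid top 0.95 (190, 258) [0.433 0.358 0.004]
damp_box scene 0.97 (396, 156) [ 0.537 -0.362  0.057]
damp_box top 0.83 (441, 224) [ 0.516 -0.366  0.005]
ware_shelf scene 0.67 (262, 182) [0.743 0.03  0.081]
ware_shelf scene 0.2 (334, 164) [ 0.696 -0.251  0.027]
ware_shelf top 0.86 (320, 136) [ 0.763 -0.02   0.086]
cover scene 0.59 (388, 131) [ 0.564 -0.349  0.141]
cover top 0.96 (458, 201) [ 0.556 -0.37   0.147]
cover_edge top 0.9 (466, 199) [ 0.555 -0.38   0.177]
knob_grip top 0.72 (462, 198) [ 0.559 -0.373  0.171]
knob_grip top 0.5 (476, 177) [ 0.595 -0.383  0.244]
masking_tape scene 0.98 (203, 270) [0.654 0.342 0.021]
masking_tape top 0.86 (205, 160) [0.717 0.32  0.026]
stamp_block scene 0.44 (334, 166) [ 0.693 -0.246  0.023]
stamp_block scene 0.31 (390, 130) [ 0.565 -0.364  0.138]
stamp_block top 0.66 (459, 198) [ 0.561 -0.367  0.166]
stamp_block top 0.54 (405, 164) [ 0.693 -0.268  0.027]
```

```bash
python3 - <<'E'
from h import *
import pickle
S,T=pickle.load(open('a.pkl','rb'))
for n,r in (('S',S),('T',T)):
    w=cloud(r); P=w.reshape(-1,3); P=P[~np.isnan(P[:,0])]
    def box(x0,x1,y0,y1,z0,z1): return P[(P[:,0]>x0)&(P[:,0]<x1)&(P[:,1]>y0)&(P[:,1]<y1)&(P[:,2]>z0)&(P[:,2]<z1)]
    t=box(.4,.6,.0,.2,-.02,.02); print(n,'table z',np.median(t[:,2]) if len(t) else None)
    p=box(.3,.55,.25,.5,.07,.1); print('post top',len(p),rect(p), np.median(p[:,2]))
    c=box(.38,.65,.25,.55,.013,.03); print('curb',len(c),rect(c))
    s=box(.62,.9,-.2,.18,.075,.1); print('shelf top',len(s),rect(s),np.median(s[:,2]))
    b=box(.3,.6,-.6,-.15,.05,.07); print('rim',len(b),rect(b))
    tp=box(.6,.8,.24,.42,.018,.035); print('tape',rect(tp))
    st=box(.62,.8,-.3,-.2,.05,.07); print('stamp',len(st),rect(st) if len(st) else'')
    cv=box(.4,.8,-.65,-.1,.075,.28); 
    print('cover',len(cv)); 
    c0=np.median(cv,0); 
    for _ in range(5):
        u,sv,vt=np.linalg.svd(cv-cv.mean(0),full_matrices=False); d=(cv-cv.mean(0))@vt[2]; cv=cv[abs(d)<max(.004,1.5*np.std(d))]
    print('normal',vt[2],cv.mean(0),len(cv),cv.max(0),cv.min(0))
save(T['img'][120:330,100:280],'scoop.png',4)
save(T['img'][100:320,340:560],'box.png',2.7)
E
```

```text
S table z -0.0028176388631083182
post top 121 (array([391.4, 300.9]), array([23.4, 27.6]), 38.48) 0.07716062632750231
curb 255 (array([522.4, 363. ]), array([151.5, 270.6]), 84.24)
shelf top 2098 (array([759.3, -13.3]), array([285.5, 146.5]), 85.17) 0.08220517234801189
rim 1051 (array([ 464. , -309.9]), array([284.2, 198.7]), 60.85)
tape (array([682.2, 307.7]), array([96.9, 94.8]), 3.79)
stamp 2 (array([ 692.9, -265.3]), array([7.5, 0. ]), 150.4)
cover 5639
normal [-0.08092064 -0.17108099 -0.98192828] [ 0.65547758 -0.37200497  0.13457791] 2489 [ 0.79999473 -0.10004422  0.19176945] [ 0.48958577 -0.64984849  0.07516442]
T table z -0.0011453529372000837
post top 101 (array([392.2, 296. ]), array([25.5, 25.7]), 43.27) 0.07927793109361225
curb 195 (array([515.3, 358.6]), array([268.3, 178.7]), 0.36)
shelf top 3483 (array([759.9, -15.7]), array([279.5, 142.1]), 85.66) 0.08492872862722622
rim 1207 (array([ 461.4, -312.2]), array([280.9, 189.5]), 60.76)
tape (array([682. , 304.5]), array([95.8, 92.7]), 88.36)
stamp 23 (array([ 698.7, -274.6]), array([15.5, 16.6]), 15.86)
cover 7785
normal [-0.09230687 -0.17851202 -0.97959834] [ 0.70565834 -0.40646009  0.14455941] 3481 [ 0.79993623 -0.10038908  0.20164772] [ 0.49231624 -0.64993409  0.07501754]
```

```bash
python3 - <<'E'
from h import *
import pickle
S,T=pickle.load(open('a.pkl','rb'))
save(S['img'][120:240,200:480],'shelfbox.png',2.8)
E
```

```text
(no output)
```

View pics/scoop.png

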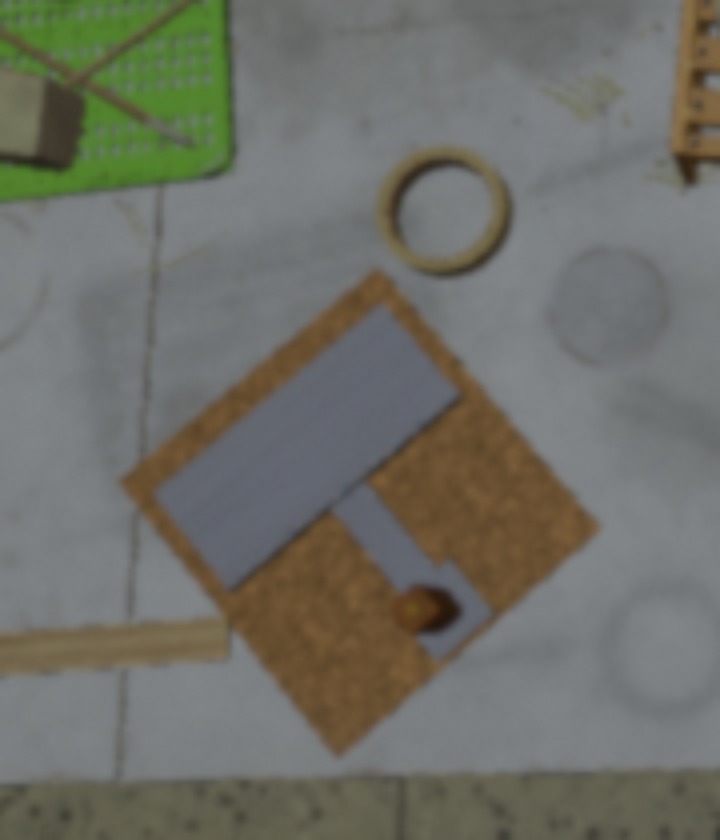

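View pics/box.png

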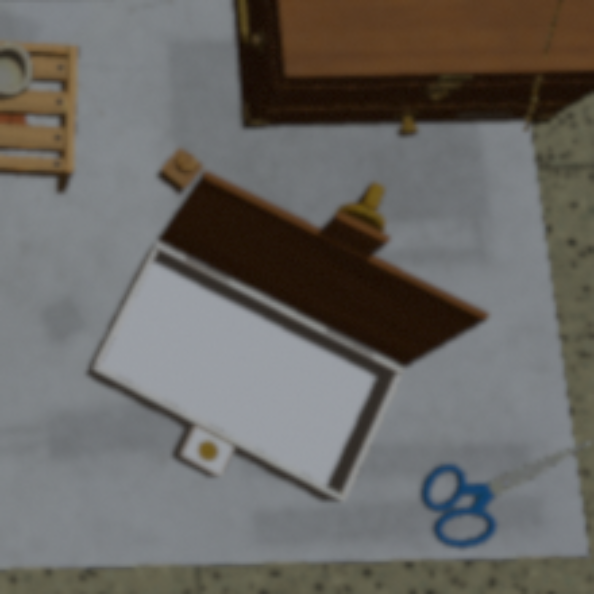

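View pics/shelfbox.png

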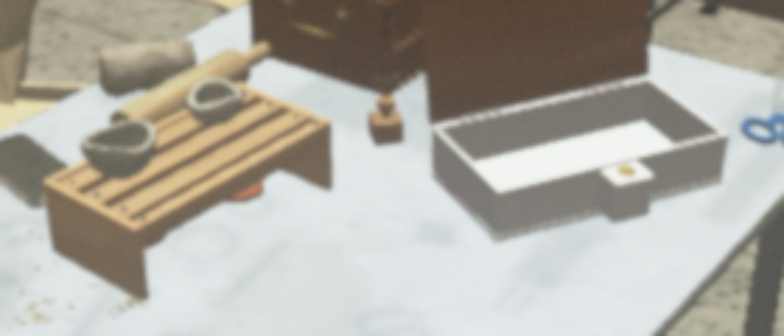

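```bash
python3 - <<'E'
from h import *
import pickle
S,T=pickle.load(open('a.pkl','rb'))
def pts(L,off,s,z): return np.array([ray_z(T,(u/s+off[0],v/s+off[1]),z) for u,v in L])
m=pts([(378,270),(600,525),(338,755),(125,480)],(100,120),4,.003); print('mat',np.round(m,3),m.mean(0), [np.linalg.norm(m[i]-m[i-1]) for i in range(4)], np.degrees(np.arctan2(*( (m[0]+m[3]-m[1]-m[2])[1::-1]))))
p=pts([(390,305),(462,397),(232,590),(153,490)],(100,120),4,.0055); print('pan',np.round(p,3),p.mean(0),[np.linalg.norm(p[i]-p[i-1]) for i in range(4)],np.degrees(np.arctan2(*((p[0]+p[3]-p[1]-p[2])[1::-1]))))
b=pts([(155,243),(405,370),(338,498),(90,372)],(340,100),2.7,.062);print('box',np.round(b,3),b.mean(0),[np.linalg.norm(b[i]-b[i-1]) for i in range(4)],np.degrees(np.arctan2(*((b[0]+b[1]-b[2]-b[3])[1::-1]))))
# lug
print('lug',pts([(208,450)],(340,100),2.7,.05))
# orange under shelf
hsv=cv2.cvtColor(T['img'],cv2.COLOR_RGB2HSV)
save(T['img'][105:175,260:380],'shelf.png',6)
W=cloud(T)
P=W[60:330,330:560].reshape(-1,3); 
# cover plane ransac
q=P[(P[:,2]>.08)&(P[:,2]<.22)]
# use box frame estimate
ya=np.arctan2(*((b[0]+b[1]-b[2]-b[3])[1::-1])); c=b.mean(0)
ex=np.array([np.cos(ya),np.sin(ya)]); ey=np.array([-ex[1],ex[0]])
l=np.c_[(q[:,:2]-c[:2])@ex,(q[:,:2]-c[:2])@ey,q[:,2]]
l=l[(abs(l[:,1])<.15)&(l[:,0]>.05)&(l[:,0]<.15)]
print(len(l)); 
for z0 in np.arange(.08,.22,.02):
    k=l[abs(l[:,2]-z0)<.01]; print(round(z0,2),len(k),np.median(k[:,0]) if len(k) else '')
E
```

```text
mat [[0.64  0.355 0.003]
 [0.449 0.187 0.003]
 [0.294 0.367 0.003]
 [0.488 0.53  0.003]] [0.46789887 0.35977539 0.003     ] [np.float64(0.2322460135481431), np.float64(0.25413991217725573), np.float64(0.23781077901516404), np.float64(0.25406465680633206)] 40.639468492379315
pan [[0.613 0.344 0.006]
 [0.544 0.288 0.006]
 [0.408 0.447 0.006]
 [0.481 0.508 0.006]] [0.51137556 0.39696825 0.0055    ] [np.float64(0.21132514403335553), np.float64(0.08883589932804015), np.float64(0.2083164712792525), np.float64(0.09461196899313364)] 39.51351044488051
box [[ 0.607 -0.234  0.062]
 [ 0.47  -0.479  0.062]
 [ 0.346 -0.399  0.062]
 [ 0.475 -0.16   0.062]] [ 0.47450847 -0.31817806  0.062     ] [np.float64(0.15154440174544226), np.float64(0.28061621076151444), np.float64(0.148161017680381), np.float64(0.2718266865812267)] -30.816968418153948
lug [[ 0.3950363  -0.27711041  0.05      ]]
3238
0.08 194 0.0823092067101636
0.1 398 0.08532441815020173
0.12 434 0.08976870047400365
0.14 446 0.09418320906960612
0.16 477 0.09826960234631413
0.18 496 0.10261608785855734
0.2 719 0.10794936278484124
0.22 74 0.11014785657830814
```

View pics/shelf.png

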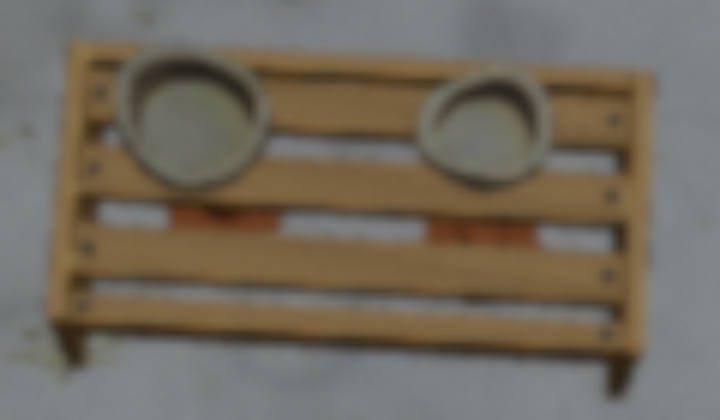

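Only two lids show, as orange patches through the slats at crop (225,220) and (482,235). Next: the lid positions in the shelf frame, and the pose to reach for the post.

```bash
cat >> h.py <<'E'
def tool(): 
    o=get_obs(); return np.array(o['tool_pos']),rot(o['tool_rot']),o
def plan(pos,yaw,frm=None):
    """shift + rotvec in tool axes from current (or given (pos,yaw)) to pos,yaw (tool down)"""
    if frm is None: p,Rm,o=tool()
    else: p=np.array(frm[0]);Rm=rot([180,0,frm[1]])
    s=Rm.T@(np.array(pos)-p); rv=(R.from_matrix(Rm.T@rot([180,0,yaw]))).as_rotvec(degrees=True)
    return np.round(s,4),np.round(rv,2)
def st():
    o=get_obs(); print('t',round(o['time_s'],2),'pos',np.round(o['tool_pos'],4),'rot',np.round(o['tool_rot'],2),'F',np.round(o['force'],1),'M',np.round(o['wrist_torque'],2),'w',round(o['grip_width'],4)); return o
SH=(np.array([0.6902,-0.0102]),-4.35)
def shelf2w(x,y):
    a=np.radians(SH[1]); return SH[0]+np.array([np.cos(a)*x-np.sin(a)*y,np.sin(a)*x+np.cos(a)*y])
def w2shelf(p):
    a=np.radians(SH[1]); d=np.array(p)[:2]-SH[0]; return np.array([np.cos(a)*d[0]+np.sin(a)*d[1],-np.sin(a)*d[0]+np.cos(a)*d[1]])
E
python3 - <<'E'
from h import *
import pickle
S,T=pickle.load(open('a.pkl','rb'))
for uv in [(225,220),(482,235),(170,218),(280,222),(428,233),(538,240)]:
    w=ray_z(T,(uv[0]/6+260,uv[1]/6+105),.016); print(uv,np.round(w,3),np.round(w2shelf(w),3))
# shelf corners front
for uv in [(55,318),(640,352)]:
    w=ray_z(T,(uv[0]/6+260,uv[1]/6+105),.086); print(np.round(w,3),np.round(w2shelf(w),3))
W=[((.2515,-.5987,.2215),22.8),((.45,-.15,.33),75),((.392,.297,.20),130),((.392,.297,.036),130)]
for a,b in zip(W,W[1:]): print(plan(*b,frm=a))
E
```

```text
(225, 220) [0.772 0.047 0.016] [0.077 0.064]
(482, 235) [ 0.761 -0.081  0.016] [ 0.076 -0.065]
(170, 218) [0.774 0.075 0.016] [0.077 0.091]
(280, 222) [0.77  0.02  0.016] [0.078 0.036]
(428, 233) [ 0.763 -0.054  0.016] [ 0.076 -0.038]
(538, 240) [ 0.758 -0.109  0.016] [ 0.075 -0.093]
[0.701 0.123 0.086] [0.    0.134]
[ 0.679 -0.148  0.086] [-0.001 -0.139]
(array([ 0.3569, -0.3367, -0.1085]), array([  0. ,   0. , -52.2]))
(array([ 0.4168, -0.1717,  0.13  ]), array([  0.,   0., -55.]))
(array([-0.   , -0.   ,  0.164]), array([0., 0., 0.]))
```

Call:
{"fn": "arm_command", "kwargs": {
  "targets": [
    [[0.04,-0.037,-0.108,0,0,-6,-1],[0.08,-0.075,-0.108,0,0,-12,-1],[0.12,-0.112,-0.108,0,0,-18,-1],[0.16,-0.15,-0.108,0,0,-24,-1],[0.2,-0.187,-0.108,0,0,-30,-1],[0.24,-0.225,-0.108,0,0,-36,-1],[0.28,-0.262,-0.108,0,0,-42,-1],[0.32,-0.3,-0.108,0,0,-48,-1],[0.357,-0.337,-0.108,0,0,-52.2,-1],[0.357,-0.337,-0.108,0,0,-52.2,-1]]
  ],
  "newtons": 50
}}

```text
time_s: 2.35
tool_pos: [0.4383, -0.1773, 0.3307]
tool_rot: [179.9, 0.1, 75.1]
force: [1.1, -0.3, -0.3]
grip_width: 0.0867
```

Call:
{"fn": "arm_command", "kwargs": {
  "targets": [
    [[0.045,-0.018,0.014,0,0,-6,-1],[0.09,-0.037,0.028,0,0,-12,-1],[0.135,-0.055,0.042,0,0,-18,-1],[0.18,-0.074,0.056,0,0,-24,-1],[0.225,-0.093,0.07,0,0,-30,-1],[0.27,-0.111,0.084,0,0,-36,-1],[0.315,-0.13,0.098,0,0,-42,-1],[0.36,-0.148,0.112,0,0,-48,-1],[0.417,-0.172,0.13,0,0,-55,-1],[0.417,-0.172,0.13,0,0,-55,-1]]
  ]
}}

```text
time_s: 3.35
tool_pos: [0.3773, 0.2729, 0.1999]
tool_rot: [179.9, -0.1, 130.5]
force: [-0.4, -0.2, -0.1]
grip_width: 0.087
```

```bash
python3 - <<'E'
from h import *
st(); print(plan((.392,.297,.2),130))
r=read_camera('wrist'); save(r['img'],'w1.png'); st()
w=cloud(r);P=w.reshape(-1,3);P=P[(P[:,2]>.07)&(P[:,2]<.1)&(abs(P[:,0]-.39)<.06)&(abs(P[:,1]-.297)<.06)]
print(len(P),rect(P) if len(P)>5 else '',P.mean(0))
print(proj(r,[[.392,.297,.081]]))
E
```

```text
t 3.35 pos [0.3773 0.2729 0.1999] rot [ 1.7995e+02 -7.0000e-02  1.3052e+02] F [-0.4 -0.2 -0.1] M [ 0.02 -0.15  0.01] w 0.087
(array([ 0.0088,  0.0269, -0.0001]), array([ 0.05, -0.07,  0.52]))
t 3.4 pos [0.3769 0.2741 0.1995] rot [ 1.7994e+02 -1.7000e-01  1.3048e+02] F [-1.2  0.9  0.2] M [ 0.12 -0.06  0.02] w 0.0868
964 (array([392.3, 298.7]), array([26. , 25.9]), 41.24) [0.39102392 0.29945741 0.0795174 ]
[[350.47902633 185.92680184]]
```

View pics/w1.png

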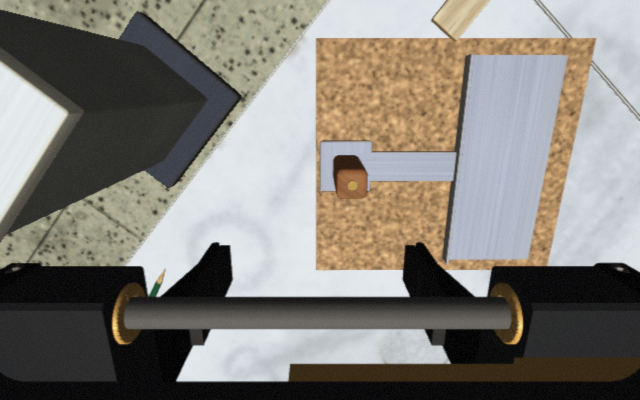

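Call:
{"fn": "arm_command", "kwargs": {
  "targets": [
    [[0.009,0.028,0,0,0,0,-1],[0.009,0.028,0.03,0,0,0,-1],[0.009,0.028,0.07,0,0,0,-1],[0.009,0.028,0.11,0,0,0,-1],[0.009,0.028,0.145,0,0,0,-1],[0.009,0.028,0.164,0,0,0,-1],[0.009,0.028,0.164,0,0,0,-1]]
  ]
}}

```text
time_s: 4.1
tool_pos: [0.3937, 0.2908, 0.0337]
tool_rot: [-179.7, -0.1, 130.0]
force: [-0.8, 1.0, 0.5]
grip_width: 0.087
```

```bash
python3 - <<'E'
from h import *
st()
r=read_camera('wrist'); save(r['img'],'w2.png')
E
```

```text
t 4.1 pos [0.3937 0.2908 0.0337] rot [-1.7967e+02 -7.0000e-02  1.2996e+02] F [-0.8  1.   0.5] M [ 0.03 -0.16  0.02] w 0.087
```

View pics/w2.png

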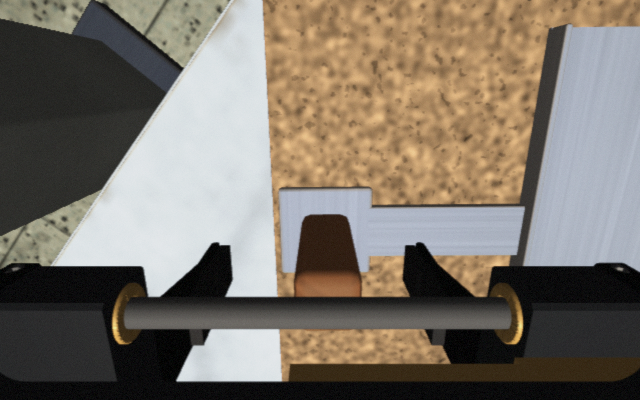

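The post stands between the open fingers, at about (328,255). I'll shift 6 mm along tool x and close.

Call:
{"fn": "arm_command", "kwargs": {
  "targets": [
    [[0.006,0,-0.001,0,0,0,-1],[0.006,0,-0.001,0,0,0,1],[0.006,0,-0.001,0,0,0,1],[0.006,0,-0.001,0,0,0,1],[0.006,0,-0.001,0,0,0,1],[0.006,0,-0.001,0,0,0,1],[0.006,0,-0.001,0,0,0,1],[0.006,0,-0.001,0,0,0,1]]
  ]
}}

```text
time_s: 4.95
tool_pos: [0.3915, 0.2975, 0.0372]
tool_rot: [-180.0, 0.0, 130.0]
force: [0.8, -0.5, -0.6]
grip_width: 0.039
```

```bash
python3 - <<'E'
from h import *
o=st()
# target: post at shelf x=-0.235,y=0, tool yaw 85.65
pre=np.r_[shelf2w(-.235,-0.0005),.13]; print(pre); print(plan(pre,85.65))
print(plan(np.r_[pre[:2],.03],85.65,frm=(pre,85.65)))
E
```

```text
t 4.95 pos [0.3915 0.2975 0.0372] rot [-179.99    0.    129.99] F [ 0.8 -0.5 -0.6] M [ 0.11 -0.12  0.01] w 0.039
[0.45583903 0.00712593 0.13      ]
(array([-0.2638, -0.1373, -0.0928]), array([-1.000e-02,  1.000e-02,  4.434e+01]))
(array([ 0. , -0. ,  0.1]), array([0., 0., 0.]))
```

Call:
{"fn": "arm_command", "kwargs": {
  "targets": [
    [[0,0,0,0,0,0,1],[0,0,0,0,0,0,1],[0,0,0,0,0,0,1],[0,0,-0.01,0,0,0,1],[0,0,-0.03,0,0,0,1],[0,0,-0.05,0,0,0,1],[0,0,-0.07,0,0,0,1],[0,0,-0.09,0,0,0,1],[0,0,-0.093,0,0,0,1],[0,0,-0.093,0,0,0,1]]
  ]
}}

```text
time_s: 5.95
tool_pos: [0.3917, 0.2974, 0.1305]
tool_rot: [180.0, 0.1, 130.0]
force: [0.2, -0.7, -3.1]
grip_width: 0.0256
```

```bash
python3 - <<'E'
from h import *
o=st(); print(plan((.456,.007,.13),85.65))
r=read_camera('wrist'); save(r['img'],'w3.png')
w=cloud(r); 
for uv in [(460,60),(460,200),(540,60),(540,200)]: print(uv,np.round(w[uv[1],uv[0]],3))
E
```

```text
t 5.95 pos [0.3917 0.2974 0.1305] rot [1.7997e+02 6.0000e-02 1.2997e+02] F [ 0.2 -0.7 -3.1] M [-0.04 -0.06 -0.01] w 0.0256
(array([-0.2638, -0.1373,  0.0007]), array([ 0.05,  0.05, 44.32]))
(460, 60) [0.407 0.447 0.003]
(460, 200) [0.489 0.37  0.003]
(540, 60) [0.412 0.442 0.105]
(540, 200) [0.473 0.397 0.099]
```

View pics/w3.png

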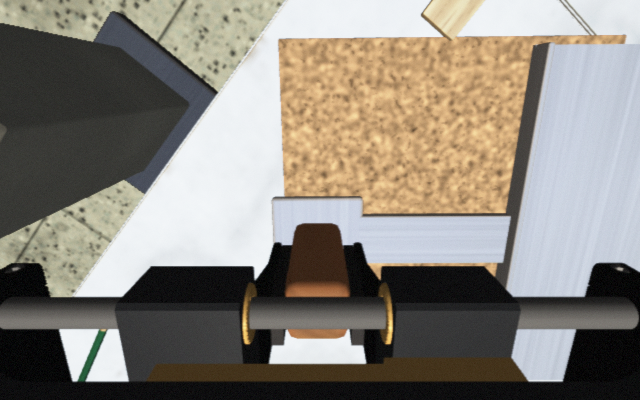

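The scoop is held level: pan top is at 99-105 mm with TCP z at 130 mm. Now I carry it to the front of the shelf.

Call:
{"fn": "arm_command", "kwargs": {
  "targets": [
    [[-0.02,-0.01,0,0,0,4,1],[-0.05,-0.026,0,0,0,9,1],[-0.08,-0.042,0,0,0,14,1],[-0.11,-0.057,0,0,0,19,1],[-0.14,-0.073,0,0,0,24,1],[-0.17,-0.088,0,0,0,29,1],[-0.2,-0.104,0,0,0,34,1],[-0.23,-0.12,0,0,0,39,1],[-0.255,-0.133,0,0,0,43,1],[-0.264,-0.137,0,0,0,44.3,1]]
  ]
}}

```text
time_s: 7.0
tool_pos: [0.4559, 0.004, 0.1292]
tool_rot: [-179.9, 0.0, 85.3]
force: [0.1, -0.9, -2.2]
grip_width: 0.0259
```

Call:
{"fn": "arm_command", "kwargs": {
  "targets": [
    [[0,0,0,0,0,0,1],[0,0,0,0,0,0,1],[0,0,0.02,0,0,0,1],[0,0,0.04,0,0,0,1],[0,0,0.06,0,0,0,1],[0,0,0.07,0,0,0,1],[0,0,0.07,0,0,0,1],[0,0,0.07,0,0,0,1]]
  ]
}}

```text
time_s: 7.8
tool_pos: [0.4567, 0.0081, 0.0608]
tool_rot: [180.0, -0.0, 85.8]
force: [-0.1, -0.4, -2.3]
grip_width: 0.0258
```

```bash
python3 - <<'E'
from h import *
o=st(); print('in shelf',w2shelf(o['tool_pos']))
for c in ['wrist','scene','top']:
    r=read_camera(c); save(r['img'],f'b_{c}.png')
    if c!='wrist':
        w=cloud(r).reshape(-1,3)
        q=w[(w[:,0]>.4)&(w[:,0]<.69)&(abs(w[:,1])<.15)&(w[:,2]>.02)&(w[:,2]<.05)]
        # pan plane
        if len(q): 
            A=np.c_[q[:,:2],np.ones(len(q))]; s=np.linalg.lstsq(A,q[:,2],rcond=None)[0]; print(c,len(q),rect(q),s,q[:,2].min(),q[:,2].max())
E
```

```text
t 7.8 pos [0.4567 0.0081 0.0608] rot [ 1.7997e+02 -2.0000e-02  8.5780e+01] F [-0.1 -0.4 -2.3] M [-0.02  0.03  0.04] w 0.0258
in shelf [-0.2342534   0.00054929]
scene 1874 (array([554.3, -19.2]), array([247.4, 250.3]), 4.13) [-0.03342406  0.00359729  0.04800556] 0.02130079477655633 0.049916206841454924
top 2220 (array([626.9, -23.2]), array([246.3, 128.5]), 87.13) [-0.02202533 -0.00017063  0.04268379] 0.021566842647785522 0.04905908831943173
```

View pics/b_wrist.png

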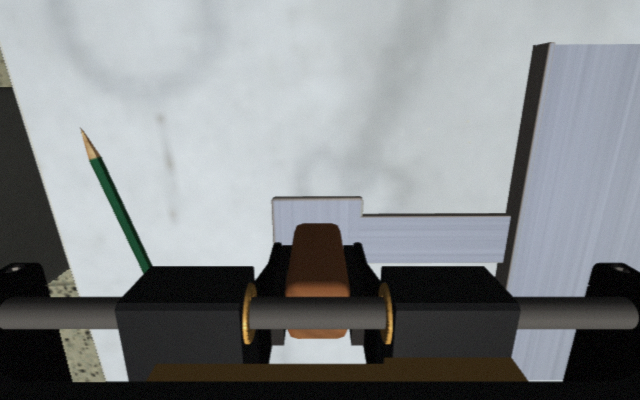

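View pics/b_top.png

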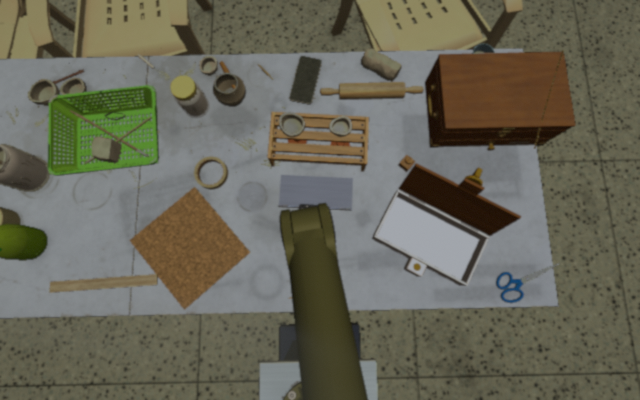

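View pics/b_scene.png

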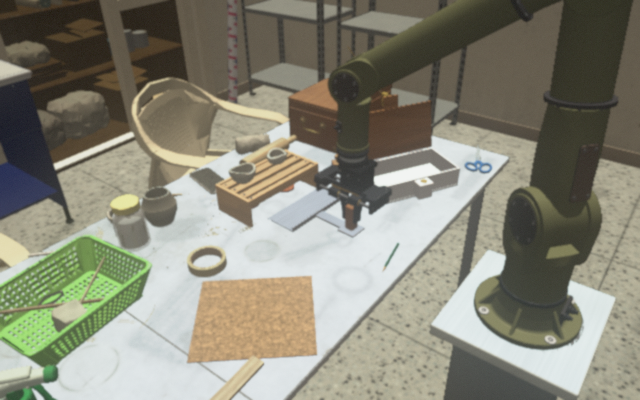

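```bash
python3 - <<'E'
from h import *
r=read_camera('top'); w=cloud(r).reshape(-1,3)
d=w[:,:2]-SH[0];a=np.radians(SH[1]);l=np.c_[np.cos(a)*d[:,0]+np.sin(a)*d[:,1],-np.sin(a)*d[:,0]+np.cos(a)*d[:,1],w[:,2]]
m=(l[:,0]>-.13)&(l[:,0]<-.01)&(abs(l[:,1])<.15)&(l[:,2]>.018)&(l[:,2]<.05)
q=l[m]; print(len(q),rect(q),np.percentile(q[:,1],[0,2,98,100]),np.percentile(q[:,0],[0,2,98,100]))
k=q[(q[:,0]>-.105)&(q[:,0]<-.035)&(abs(q[:,1])<.1)]; A=np.c_[k[:,:2],np.ones(len(k))]; s=np.linalg.lstsq(A,k[:,2],rcond=None)[0]; print(s, s@[-.08,0,1],s@[-.03,0,1], len(k))
E
```

```text
2211 (array([-77.2,  -0.9]), array([ 96.9, 210. ]), 0.29) [-0.10612205 -0.10183164  0.10007653  0.10397734] [-0.12602723 -0.12406072 -0.03119264 -0.02831928]
[-0.00680228 -0.00078259  0.02847939] 0.029023572745031267 0.028683458504812562 1624
```

Call:
{"fn": "arm_command", "kwargs": {
  "targets": [
    [[0,0,0.015,0,0,0,1],[0,0,0.022,0,0,0,1],[0,0,0.025,0,0,0,1],[0,0,0.027,0,0,0,1],[0,0,0.028,0,0,0,1],[0,0,0.028,0,0,0,1]]
  ]
}}

```text
time_s: 8.6
tool_pos: [0.4561, 0.0072, 0.0341]
tool_rot: [-179.9, 0.1, 85.7]
force: [-10.0, -0.9, 16.5]
grip_width: 0.0253
```

```bash
python3 - <<'E'
from h import *
o=st(); print('in shelf',w2shelf(o['tool_pos']))
r=read_camera('top'); w=cloud(r).reshape(-1,3)
d=w[:,:2]-SH[0];a=np.radians(SH[1]);l=np.c_[np.cos(a)*d[:,0]+np.sin(a)*d[:,1],-np.sin(a)*d[:,0]+np.cos(a)*d[:,1],w[:,2]]
k=l[(l[:,0]>-.105)&(l[:,0]<-.035)&(abs(l[:,1])<.1)]; A=np.c_[k[:,:2],np.ones(len(k))]; s=np.linalg.lstsq(A,k[:,2],rcond=None)[0]; print(s,s@[-.03,0,1])
k=l[(l[:,0]>-.2)&(l[:,0]<-.01)&(abs(l[:,1])<.22)&(abs(l[:,1])>.12)&(l[:,2]<.01)]; print('table',np.median(k[:,2]))
E
```

```text
t 8.6 pos [0.4561 0.0072 0.0341] rot [-1.7992e+02  1.0000e-01  8.5690e+01] F [-10.   -0.9  16.5] M [ 0.08  1.34 -0.01] w 0.0253
in shelf [-0.23470976 -0.00040778]
[-0.00396561 -0.00142204  0.00149985] 0.0016188166646333205
table -0.0008958432579184716
```

Call:
{"fn": "arm_command", "kwargs": {
  "targets": [
    [[0,0,-0.0006,0,0,0,1],[0,0.01,-0.0006,0,0,0,1],[0,0.025,-0.0006,0,0,0,1],[0,0.04,-0.0006,0,0,0,1],[0,0.05,-0.0006,0,0,0,1],[0,0.06,-0.0006,0,0,0,1],[0,0.07,-0.0006,0,0,0,1],[0,0.08,-0.0006,0,0,0,1]]
  ]
}}

```text
time_s: 9.45
tool_pos: [0.5364, 0.0016, 0.0342]
tool_rot: [-180.0, 0.0, 85.7]
force: [-6.8, 0.7, 10.8]
grip_width: 0.0256
```

```bash
python3 - <<'E'
from h import *
o=st(); print('in shelf',w2shelf(o['tool_pos']))
r=read_camera('top'); save(r['img'][105:215,260:380],'c1.png',6)
E
```

```text
t 9.45 pos [0.5364 0.0016 0.0342] rot [-1.7996e+02  3.0000e-02  8.5690e+01] F [-6.8  0.7 10.8] M [0.15 0.97 0.04] w 0.0256
in shelf [-1.54249159e-01  6.43727657e-05]
```

View pics/c1.png

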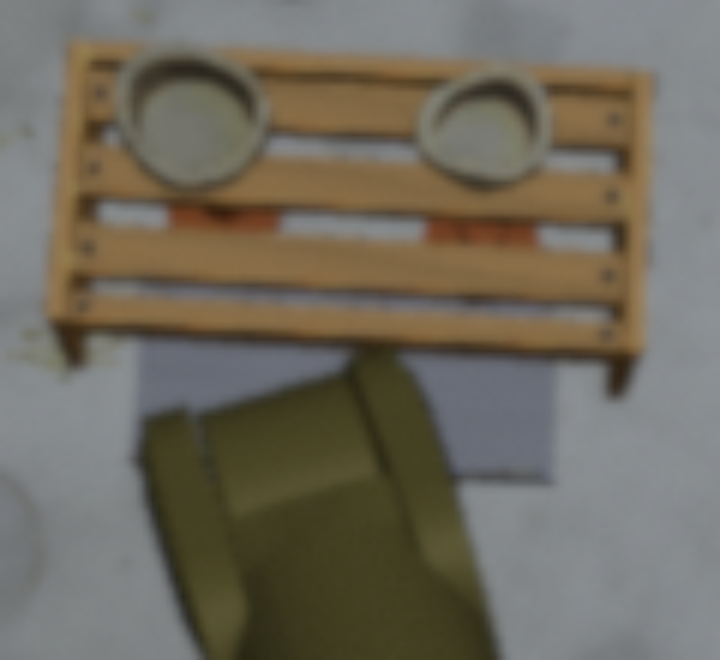

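The pan is entering the shelf centred; its edge lies about 51 mm behind the lip and the lids have not moved.

Call:
{"fn": "arm_command", "kwargs": {
  "targets": [
    [[0,0.008,0,0,0,0,1],[0,0.016,0,0,0,0,1],[0,0.024,0,0,0,0,1],[0,0.032,0,0,0,0,1],[0,0.04,0,0,0,0,1],[0,0.048,0,0,0,0,1],[0,0.056,0,0,0,0,1],[0,0.062,0,0,0,0,1],[0,0.068,0,0,0,0,1],[0,0.072,0,0,0,0,1]]
  ]
}}

```text
time_s: 10.5
tool_pos: [0.6071, -0.0035, 0.0342]
tool_rot: [-179.9, 0.0, 85.7]
force: [-9.3, 0.9, 12.5]
grip_width: 0.026
```

```bash
python3 - <<'E'
from h import *
o=st(); print('in shelf',w2shelf(o['tool_pos']))
r=read_camera('top'); save(r['img'][105:215,260:380],'c2.png',6)
E
```

```text
t 10.5 pos [ 0.6071 -0.0035  0.0342] rot [-1.7987e+02  2.0000e-02  8.5720e+01] F [-9.3  0.9 12.5] M [0.13 1.16 0.06] w 0.026
in shelf [-0.08334642  0.00039599]
```

View pics/c2.png

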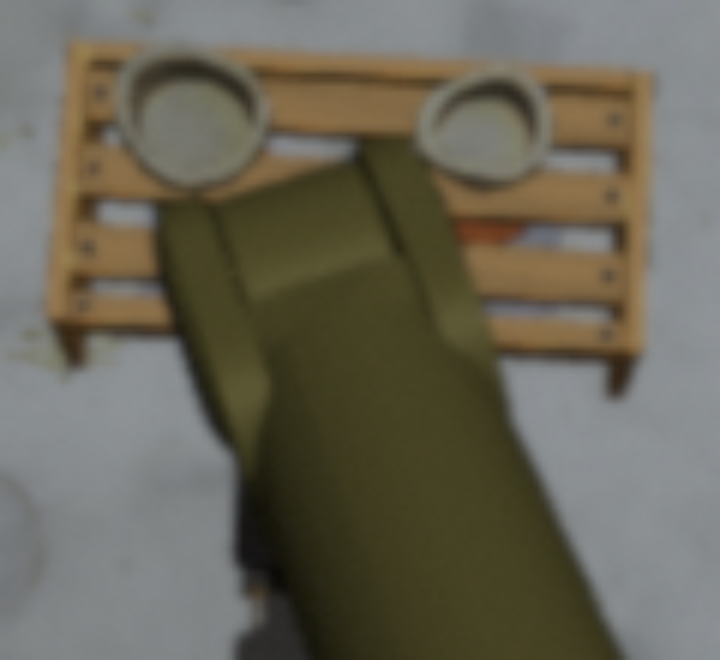

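Call:
{"fn": "arm_command", "kwargs": {
  "targets": [
    [[0,0.002,0,0,0,0,1],[0,0.0035,0,0,0,0,1],[0,0.0045,0,0,0,0,1],[0,0.0045,0,0,0,0,1]]
  ]
}}

```text
time_s: 10.95
tool_pos: [0.6119, -0.0039, 0.0342]
tool_rot: [-179.9, 0.0, 85.7]
force: [-6.8, 0.0, 8.6]
grip_width: 0.0258
```

```bash
python3 - <<'E'
from h import *
o=st(); print('in shelf',w2shelf(o['tool_pos']))
r=read_camera('scene'); save(r['img'][130:230,200:340],'c3.png',5)
E
```

```text
t 10.95 pos [ 0.6119 -0.0039  0.0342] rot [-1.7994e+02  2.0000e-02  8.5720e+01] F [-6.8  0.   8.6] M [0.12 0.83 0.04] w 0.0258
in shelf [-0.07854429  0.00035829]
```

View pics/c3.png

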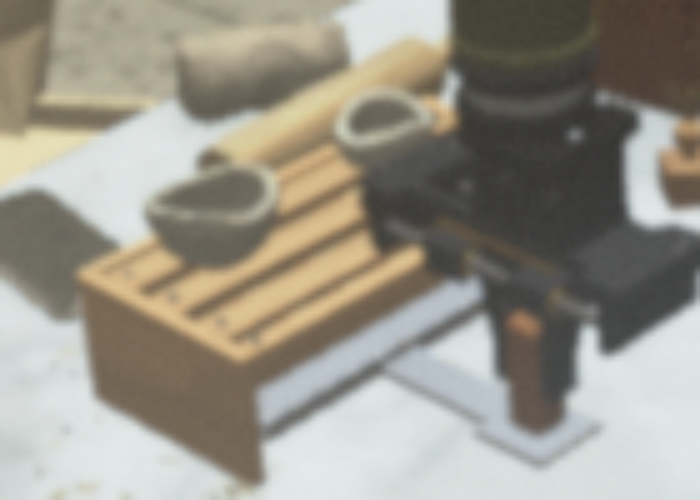

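Call:
{"fn": "arm_command", "kwargs": {
  "targets": [
    [[0,-0.002,-0.0003,0,0,0,1],[0,-0.006,-0.0003,0,0,0,1],[0,-0.012,-0.0003,0,0,0,1],[0,-0.019,-0.0003,0,0,0,1],[0,-0.027,-0.0003,0,0,0,1],[0,-0.035,-0.0003,0,0,0,1],[0,-0.043,-0.0003,0,0,0,1],[0,-0.05,-0.0003,0,0,0,1],[0,-0.055,-0.0003,0,0,0,1],[0,-0.058,-0.0003,0,0,0,1]]
  ]
}}

```text
time_s: 12.0
tool_pos: [0.5559, -0.0005, 0.0342]
tool_rot: [179.8, 0.0, 85.7]
force: [6.2, -0.0, 3.6]
grip_width: 0.0257
```

Call:
{"fn": "arm_command", "kwargs": {
  "targets": [
    [[0,-0.003,0,0,0,0,1],[0,-0.008,0,0,0,0,1],[0,-0.016,0,0,0,0,1],[0,-0.026,0,0,0,0,1],[0,-0.036,0,0,0,0,1],[0,-0.046,0,0,0,0,1],[0,-0.054,0,0,0,0,1],[0,-0.06,0,0,0,0,1],[0,-0.064,0,0,0,0,1],[0,-0.066,0,0,0,0,1]]
  ]
}}

```text
time_s: 13.0
tool_pos: [0.4903, 0.0045, 0.0342]
tool_rot: [179.8, 0.0, 85.7]
force: [4.8, -1.0, 4.0]
grip_width: 0.0255
```

```bash
python3 - <<'E'
from h import *
o=st(); print('in shelf',w2shelf(o['tool_pos']))
for c in ['top','wrist']:
    r=read_camera(c); save(r['img'],f'd_{c}.png')
    w=cloud(r)
    for d in search_frame('jar_lid_0_mid',c):
        u,v=[int(round(x)) for x in d['position']]; print(c,d['conf'],u,v,np.round(w[v,u],3),w2shelf(w[v,u]))
E
```

```text
t 13.0 pos [0.4903 0.0045 0.0342] rot [1.7976e+02 1.0000e-02 8.5660e+01] F [ 4.8 -1.   4. ] M [-0.06 -1.01 -0.04] w 0.0255
in shelf [-0.20044395 -0.00049456]
top 0.65 461 200 [ 0.557 -0.374  0.159] [-0.10549371 -0.37312192]
top 0.6 339 178 [ 0.653 -0.073  0.031] [-0.03212106 -0.06543747]
wrist 0.91 565 342 [ 0.636 -0.071  0.015] [-0.04995545 -0.0642894 ]
```

View pics/d_top.png

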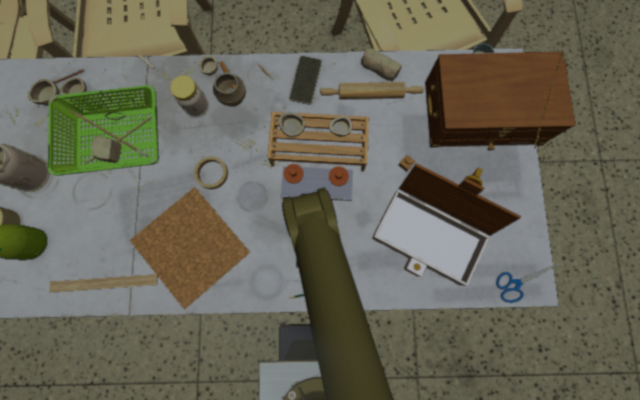

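View pics/d_wrist.png

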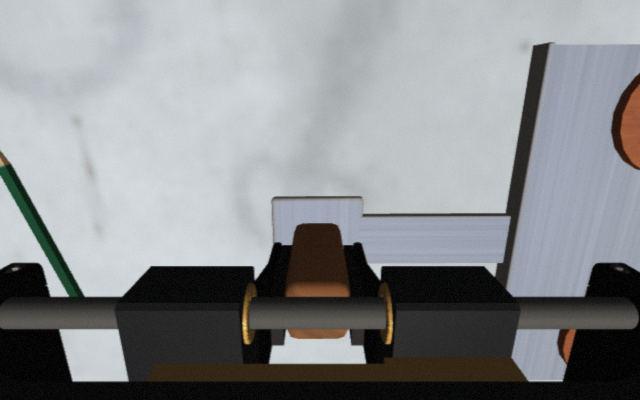

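Both lids came out upright on the pan, at (293,174) and (339,176) in top. I'll pull 42 mm further, release and rise.

Call:
{"fn": "arm_command", "kwargs": {
  "targets": [
    [[0,-0.003,0,0,0,0,1],[0,-0.009,0,0,0,0,1],[0,-0.017,0,0,0,0,1],[0,-0.026,0,0,0,0,1],[0,-0.034,0,0,0,0,1],[0,-0.039,0,0,0,0,1],[0,-0.042,0,0,0,0,1],[0,-0.042,0,0,0,0,1]]
  ]
}}

```text
time_s: 14.0
tool_pos: [0.4482, 0.0077, 0.0342]
tool_rot: [179.8, 0.0, 85.7]
force: [4.2, -0.5, 7.1]
grip_width: 0.0255
```

Call:
{"fn": "arm_command", "kwargs": {
  "targets": [
    [[0,0,0,0,0,0,-1],[0,0,0,0,0,0,-1],[0,0,0,0,0,0,-1],[0,0,0,0,0,0,-1],[0,0,-0.02,0,0,0,-1],[0,0,-0.06,0,0,0,-1],[0,0,-0.1,0,0,0,-1],[0,0,-0.15,0,0,0,-1],[0,0,-0.2,0,0,0,-1],[0,0,-0.2,0,0,0,-1]]
  ]
}}

```text
time_s: 15.0
tool_pos: [0.4503, 0.0082, 0.2394]
tool_rot: [179.4, 0.1, 85.7]
force: [0.5, -0.1, -0.3]
grip_width: 0.0863
```

```bash
python3 - <<'E'
from h import *
o=st(); print('in shelf',w2shelf(o['tool_pos']))
for c in ['top','scene','wrist']:
    r=read_camera(c); save(r['img'],f'e_{c}.png')
    w=cloud(r).reshape(-1,3); col=cv2.cvtColor(r['img'],cv2.COLOR_RGB2HSV).reshape(-1,3)
    for sy in (1,-1):
        y0=0.06*sy-.015
        m=(w[:,2]>.03)&(w[:,2]<.055)&(w[:,0]>.54)&(w[:,0]<.69)&(abs(w[:,1]-y0)<.05)
        q=w[m]; 
        if len(q)>5: print(c,sy,len(q),rect(q),q.mean(0),q[:,2].max())
E
```

```text
t 15.0 pos [0.4503 0.0082 0.2394] rot [1.7939e+02 1.1000e-01 8.5690e+01] F [ 0.5 -0.1 -0.3] M [ 0.   -0.19 -0.01] w 0.0863
in shelf [-2.40556139e-01  1.09303063e-04]
top 1 48 (array([632.2,  62.8]), array([17.5, 21. ]), 88.82) [0.63137522 0.06285733 0.04069834] 0.04784528403116384
top -1 47 (array([621. , -69.3]), array([19.2, 19.4]), 63.76) [ 0.6206545  -0.06912187  0.04074927] 0.045912335856172604
scene 1 46 (array([631.6,  67.3]), array([18.5, 20.3]), 18.02) [0.63053885 0.06847114 0.03739348] 0.04358355952218673
scene -1 42 (array([619.2, -63.8]), array([20.3, 20.8]), 46.19) [ 0.62014177 -0.0635068   0.03707357] 0.042170409882810844
wrist 1 507 (array([632.4,  64.9]), array([20.7, 20.7]), 57.49) [0.63084855 0.06540499 0.04071518] 0.044662185572676205
wrist -1 392 (array([621.8, -67.5]), array([20.4, 20.9]), 78.15) [ 0.62033144 -0.06614845  0.04032487] 0.04433792190918595
```

View pics/e_wrist.png

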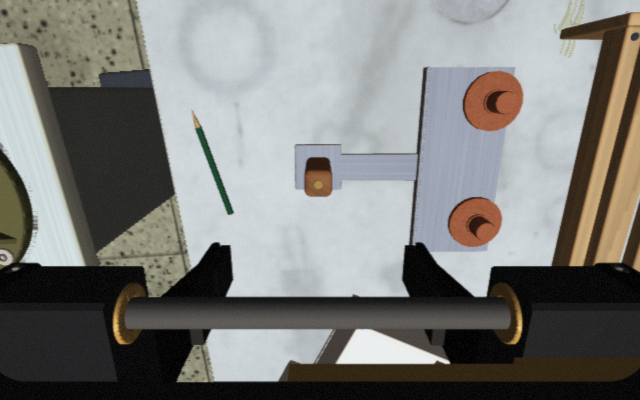

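The wrist picture shows both lids standing upright on the pan at (493,100) and (475,222). Next is picking the right lid by its knob.

```bash
python3 - <<'E'
from h import *
st(); print(plan((.621,-.0665,.10),85.7)); print(plan((.621,-.0665,.022),85.7))
E
```

```text
t 15.15 pos [0.4462 0.0079 0.2325] rot [-1.7993e+02  2.0000e-02  8.5690e+01] F [-0.3  0.3 -0.6] M [-0.   -0.04 -0.03] w 0.0868
(array([-0.061 ,  0.1801,  0.1323]), array([-0.07,  0.02, -0.01]))
(array([-0.061 ,  0.1802,  0.2103]), array([-0.07,  0.02, -0.01]))
```

Call:
{"fn": "arm_command", "kwargs": {
  "targets": [
    [[-0.012,0.036,0.02,0,0,0,0],[-0.025,0.075,0.05,0,0,0,0],[-0.038,0.112,0.08,0,0,0,0],[-0.051,0.15,0.11,0,0,0,0],[-0.061,0.18,0.132,0,0,0,0],[-0.061,0.18,0.132,0,0,0,0],[-0.061,0.18,0.132,0,0,0,0]]
  ]
}}

```text
time_s: 15.85
tool_pos: [0.6197, -0.0654, 0.0979]
tool_rot: [-179.6, -0.1, 85.7]
force: [0.3, 0.7, 0.1]
grip_width: 0.0454
```

```bash
python3 - <<'E'
from h import *
st(); r=read_camera('wrist'); save(r['img'],'f1.png'); st(); print(plan((.621,-.0665,.022),85.7))
w=cloud(r).reshape(-1,3)
q=w[(w[:,2]>.03)&(w[:,2]<.055)&(abs(w[:,0]-.621)<.03)&(abs(w[:,1]+.0665)<.03)]; print(len(q),rect(q) if len(q)>5 else'')
E
```

```text
t 15.85 pos [ 0.6197 -0.0654  0.0979] rot [-1.7964e+02 -1.4000e-01  8.5730e+01] F [0.3 0.7 0.1] M [ 0.01 -0.03 -0.  ] w 0.0454
t 15.9 pos [ 0.6203 -0.065   0.0997] rot [-1.7981e+02 -8.0000e-02  8.5780e+01] F [-0.5  0.9 -0.2] M [-0.02 -0.11 -0.02] w 0.0443
(array([-0.0016,  0.0011,  0.0777]), array([-0.19, -0.08,  0.08]))
895 (array([622.6, -67.5]), array([20.6, 21. ]), 82.78)
```

View pics/f1.png

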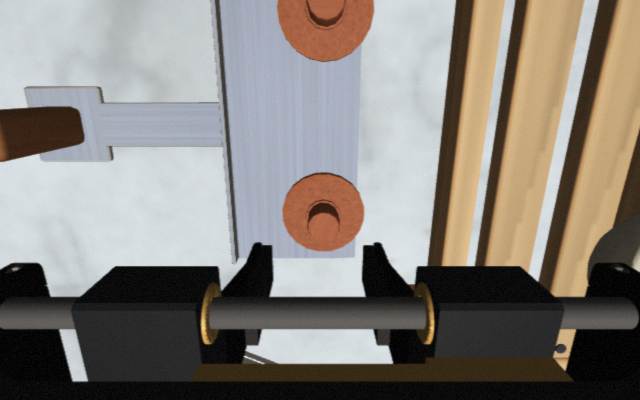

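Call:
{"fn": "arm_command", "kwargs": {
  "targets": [
    [[-0.002,0.001,0.03,0,0,0,0],[-0.002,0.001,0.055,0,0,0,0],[-0.002,0.001,0.07,0,0,0,0],[-0.002,0.001,0.077,0,0,0,0],[-0.002,0.001,0.077,0,0,0,0],[-0.002,0.001,0.077,0,0,0,1],[-0.002,0.001,0.077,0,0,0,1],[-0.002,0.001,0.077,0,0,0,1],[-0.002,0.001,0.077,0,0,0,1],[-0.002,0.001,0.077,0,0,0,1]]
  ],
  "newtons": 20
}}

```text
time_s: 16.9
tool_pos: [0.6231, -0.0685, 0.0249]
tool_rot: [179.9, 0.0, 85.7]
force: [-0.1, 0.0, 3.4]
grip_width: 0.0211
```

Call:
{"fn": "arm_command", "kwargs": {
  "targets": [
    [[0,0,0,0,0,0,1],[0,0,-0.01,0,0,0,1],[0,0,-0.03,0,0,0,1],[0,0,-0.06,0,0,0,1],[0,0,-0.1,0,0,0,1],[0,0,-0.13,0,0,0,1],[0,0,-0.13,0,0,0,1]]
  ]
}}

```text
time_s: 17.6
tool_pos: [0.6254, -0.068, 0.1595]
tool_rot: [179.5, 0.0, 85.7]
force: [0.8, 0.2, -0.6]
grip_width: 0.0214
```

```bash
cat >> h.py <<'E'
BX=(np.array([.4745,-.318]),-30.8)
def box2w(x,y,z=None):
    a=np.radians(BX[1]); p=BX[0]+np.array([np.cos(a)*x-np.sin(a)*y,np.sin(a)*x+np.cos(a)*y]); return p if z is None else np.r_[p,z]
E
python3 - <<'E'
from h import *
st(); r=read_camera('wrist'); save(r['img'],'f2.png'); r=read_camera('scene'); save(r['img'],'f2s.png'); st()
print(box2w(-.005,-.066),plan(box2w(-.005,-.066,.15),149.2))
# refine box from top depth
r=read_camera('top'); w=cloud(r).reshape(-1,3); a=np.radians(BX[1]); d=w[:,:2]-BX[0]
l=np.c_[np.cos(a)*d[:,0]+np.sin(a)*d[:,1],-np.sin(a)*d[:,0]+np.cos(a)*d[:,1],w[:,2]]
f=l[(abs(l[:,2]-.006)<.006)&(abs(l[:,0])<.1)&(abs(l[:,1])<.16)]; print('floor',rect(f),np.percentile(f,[1,99],axis=0))
f=l[(abs(l[:,2]-.060)<.006)&(l[:,0]<.1)&(l[:,0]>-.1)&(abs(l[:,1])<.16)]; print('rim',rect(f),np.percentile(f,[1,99],axis=0))
E
```

```text
t 17.6 pos [ 0.6254 -0.068   0.1595] rot [1.7953e+02 3.0000e-02 8.5700e+01] F [ 0.8  0.2 -0.6] M [ 0.02 -0.08  0.05] w 0.0214
t 17.7 pos [ 0.6226 -0.0685  0.1547] rot [1.7996e+02 3.0000e-02 8.5690e+01] F [-0.4 -0.2 -2.7] M [-0.05 -0.12  0.03] w 0.0214
[ 0.43641037 -0.37213114] (array([-0.3168, -0.1628,  0.0047]), array([ 2.000e-02,  5.000e-02, -6.351e+01]))
floor (array([-0.7, -6.7]), array([199. , 306.5]), 0.09) [[-0.09338465 -0.13901901  0.00033589]
 [ 0.07374312  0.10585817  0.01058016]]
rim (array([-9.9, -1.9]), array([179.1, 279.2]), 1.32) [[-0.09479303 -0.14094981  0.05430471]
 [ 0.08051417  0.13591408  0.06567608]]
```

View pics/f2.png

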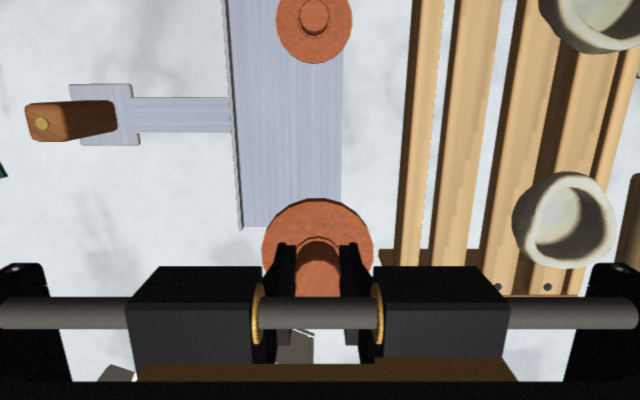

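View pics/f2s.png

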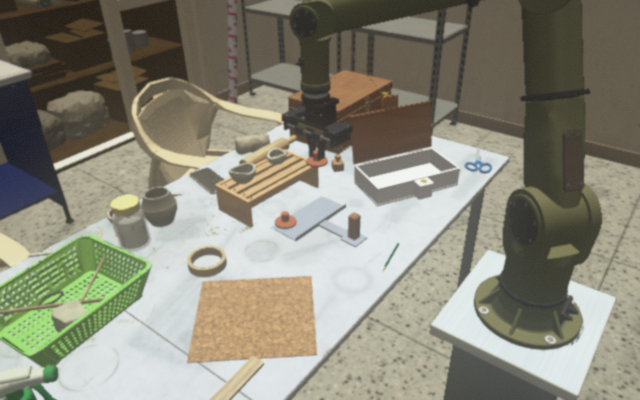

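Lid 1 is held level (disc at (315,250)). I'll rotate while carrying it over the box.

Call:
{"fn": "arm_command", "kwargs": {
  "targets": [
    [[-0.009,-0.005,0.005,0,0,-8,1],[-0.027,-0.014,0.005,0,0,-16,1],[-0.05,-0.026,0.005,0,0,-24,1],[-0.075,-0.039,0.005,0,0,-32,1],[-0.105,-0.054,0.005,0,0,-40,1],[-0.14,-0.072,0.005,0,0,-48,1],[-0.175,-0.09,0.005,0,0,-56,1],[-0.21,-0.108,0.005,0,0,-63.5,1],[-0.245,-0.126,0.005,0,0,-63.5,1],[-0.28,-0.144,0.005,0,0,-63.5,1]]
  ]
}}

```text
time_s: 18.75
tool_pos: [0.4557, -0.3376, 0.1474]
tool_rot: [180.0, -0.2, 149.2]
force: [1.0, -0.6, -1.4]
grip_width: 0.0215
```

```bash
python3 - <<'E'
from h import *
st();print(plan(box2w(-.005,-.066,.15),149.2))
E
```

```text
t 18.75 pos [ 0.4557 -0.3376  0.1474] rot [179.96  -0.18 149.19] F [ 1.  -0.6 -1.4] M [ 0.06 -0.18  0.02] w 0.0215
(array([-0.0012, -0.0395, -0.0027]), array([ 0.04, -0.18, -0.01]))
```

Call:
{"fn": "arm_command", "kwargs": {
  "targets": [
    [[-0.001,-0.03,0,0,0,0,1],[-0.001,-0.04,0,0,0,0,1],[-0.001,-0.04,0.03,0,0,0,1],[-0.001,-0.04,0.06,0,0,0,1],[-0.001,-0.04,0.09,0,0,0,1],[-0.001,-0.04,0.108,0,0,0,1],[-0.001,-0.04,0.115,0,0,0,1],[-0.001,-0.04,0.118,0,0,0,1],[-0.001,-0.04,0.119,0,0,0,1],[-0.001,-0.04,0.119,0,0,0,1]]
  ]
}}

```text
time_s: 19.75
tool_pos: [0.4392, -0.3722, 0.0313]
tool_rot: [-180.0, 0.1, 149.2]
force: [0.5, -1.0, -0.8]
grip_width: 0.0216
```

```bash
python3 - <<'E'
from h import *
st(); r=read_camera('wrist'); save(r['img'],'g1.png'); r=read_camera('scene'); save(r['img'][100:230,320:500],'g1s.png',4)
E
```

```text
t 19.75 pos [ 0.4392 -0.3722  0.0313] rot [-1.7997e+02  1.1000e-01  1.4920e+02] F [ 0.5 -1.  -0.8] M [ 0.05 -0.12 -0.02] w 0.0216
```

View pics/g1.png

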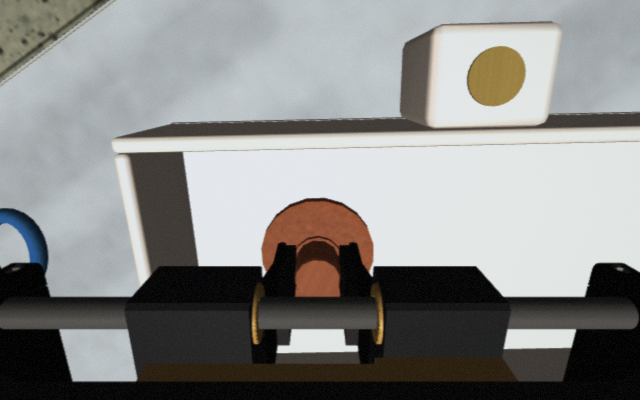

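View pics/g1s.png

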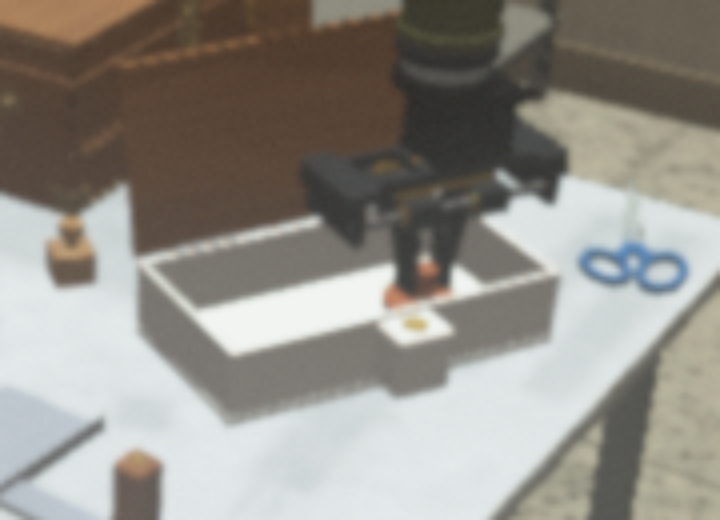

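Call:
{"fn": "arm_command", "kwargs": {
  "targets": [
    [[0,0,0.001,0,0,0,1],[0,0,0.002,0,0,0,1],[0,0,0.003,0,0,0,1],[0,0,0.003,0,0,0,1]]
  ]
}}

```text
time_s: 20.25
tool_pos: [0.4384, -0.372, 0.0281]
tool_rot: [-180.0, 0.0, 149.2]
force: [-2.0, 1.2, 5.3]
grip_width: 0.0211
```

Call:
{"fn": "arm_command", "kwargs": {
  "targets": [
    [[0,0,0,0,0,0,0],[0,0,0,0,0,0,0],[0,0,0,0,0,0,0],[0,0,0,0,0,0,0],[0,0,-0.02,0,0,0,0],[0,0,-0.05,0,0,0,0],[0,0,-0.09,0,0,0,0],[0,0,-0.12,0,0,0,0],[0,0,-0.12,0,0,0,0],[0,0,-0.12,0,0,0,0]]
  ]
}}

```text
time_s: 21.25
tool_pos: [0.4384, -0.372, 0.1475]
tool_rot: [-180.0, 0.1, 149.2]
force: [-0.8, -0.2, -0.6]
grip_width: 0.0434
```

```bash
python3 - <<'E'
from h import *
st(); r=read_camera('wrist'); save(r['img'],'g2.png')
print(plan((.632,.0645,.15),85.7))
r=read_camera('top');w=cloud(r).reshape(-1,3)
q=w[(w[:,2]>.03)&(w[:,2]<.055)&(abs(w[:,0]-.632)<.04)&(abs(w[:,1]-.065)<.04)]; print(len(q),rect(q) if len(q)>5 else'')
E
```

```text
t 21.25 pos [ 0.4384 -0.372   0.1475] rot [-1.7995e+02  6.0000e-02  1.4919e+02] F [-0.8 -0.2 -0.6] M [ 0.07 -0.16 -0.01] w 0.0434
(array([ 0.0565,  0.474 , -0.0036]), array([-5.000e-02, -5.000e-02,  6.348e+01]))
49 (array([632.,  63.]), array([17.6, 20.1]), 85.92)
```

View pics/g2.png

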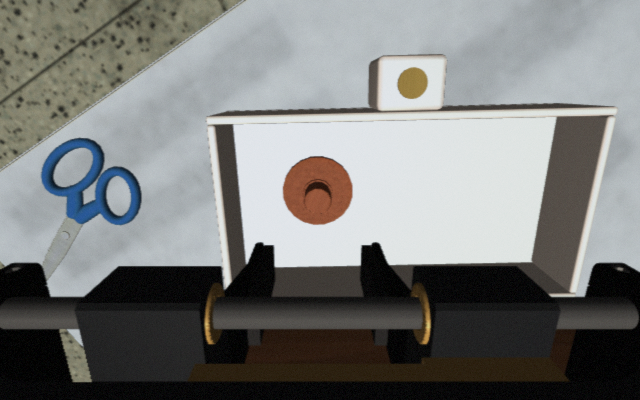

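The first lid stands upright in the box, at (318,190). Going for the second lid.

Call:
{"fn": "arm_command", "kwargs": {
  "targets": [
    [[0.003,0.03,-0.004,0,0,0,0],[0.008,0.07,-0.004,0,0,0,0],[0.014,0.115,-0.004,0,0,0,0],[0.019,0.16,-0.004,0,0,6,0],[0.024,0.205,-0.004,0,0,14,0],[0.03,0.25,-0.004,0,0,22,0],[0.035,0.295,-0.004,0,0,30,0],[0.04,0.34,-0.004,0,0,38,0],[0.046,0.385,-0.004,0,0,46,0],[0.051,0.43,-0.004,0,0,54,0]]
  ]
}}

```text
time_s: 22.35
tool_pos: [0.6132, 0.0224, 0.1492]
tool_rot: [-179.8, -0.0, 95.5]
force: [0.3, -0.7, -0.3]
grip_width: 0.0435
```

```bash
python3 - <<'E'
from h import *
st(); print(plan((.6325,.0645,.10),85.7))
E
```

```text
t 22.35 pos [0.6132 0.0224 0.1492] rot [-179.83   -0.     95.47] F [ 0.3 -0.7 -0.3] M [ 0.   -0.17  0.03] w 0.0435
(array([0.0401, 0.0234, 0.0492]), array([-0.17,  0.01,  9.77]))
```

Call:
{"fn": "arm_command", "kwargs": {
  "targets": [
    [[0.02,0.012,0.01,0,0,5,0],[0.04,0.022,0.03,0,0,9.5,0],[0.04,0.022,0.049,0,0,9.5,0],[0.04,0.022,0.049,0,0,9.5,0],[0.04,0.022,0.049,0,0,9.5,0]]
  ]
}}

```text
time_s: 22.85
tool_pos: [0.6307, 0.0626, 0.1009]
tool_rot: [-179.8, 0.0, 86.3]
force: [-0.9, 0.1, 0.2]
grip_width: 0.0438
```

```bash
python3 - <<'E'
from h import *
r=read_camera('wrist'); save(r['img'],'g3.png'); st()
w=cloud(r).reshape(-1,3)
q=w[(w[:,2]>.03)&(w[:,2]<.055)&(abs(w[:,0]-.632)<.03)&(abs(w[:,1]-.065)<.03)]; c=rect(q);print(len(q),c); print(plan((c[0][0]/1e3,c[0][1]/1e3,.0245),85.7))
E
```

```text
t 22.9 pos [0.6314 0.0624 0.102 ] rot [-1.7996e+02  1.0000e-02  8.6280e+01] F [-0.4 -0.3 -0.4] M [ 0.04 -0.07 -0.01] w 0.0436
888 (array([633.3,  65.6]), array([20.7, 21.1]), 73.89)
(array([0.0033, 0.0017, 0.0775]), array([-0.04,  0.01,  0.58]))
```

View pics/g3.png

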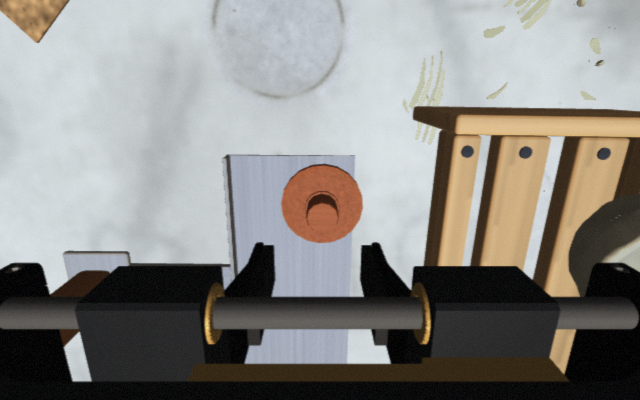

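Call:
{"fn": "arm_command", "kwargs": {
  "targets": [
    [[0.003,0.002,0.03,0,0,0,0],[0.003,0.002,0.055,0,0,0,0],[0.003,0.002,0.07,0,0,0,0],[0.003,0.002,0.077,0,0,0,0],[0.003,0.002,0.077,0,0,0,0],[0.003,0.002,0.077,0,0,0,1],[0.003,0.002,0.077,0,0,0,1],[0.003,0.002,0.077,0,0,0,1],[0.003,0.002,0.077,0,0,0,1],[0.003,0.002,0.077,0,0,0,1]]
  ]
}}

```text
time_s: 23.9
tool_pos: [0.6342, 0.0661, 0.0259]
tool_rot: [179.9, 0.0, 86.3]
force: [-1.5, -0.4, 2.9]
grip_width: 0.0213
```

Call:
{"fn": "arm_command", "kwargs": {
  "targets": [
    [[0,0,0,0,0,0,1],[0,0,-0.01,0,0,0,1],[0,0,-0.03,0,0,0,1],[0,0,-0.06,0,0,0,1],[0,0,-0.1,0,0,0,1],[0,0,-0.125,0,0,0,1],[0,0,-0.125,0,0,0,1],[0,0,-0.125,0,0,0,1]]
  ]
}}

```text
time_s: 24.7
tool_pos: [0.6336, 0.0659, 0.1503]
tool_rot: [180.0, 0.0, 86.3]
force: [-0.3, -0.2, -2.3]
grip_width: 0.0214
```

```bash
python3 - <<'E'
from h import *
st(); r=read_camera('wrist'); save(r['img'],'g4.png'); print(plan(box2w(-.005,.066,.15),149.2), plan(box2w(-.005,.066,.15),149.2,frm=(box2w(-.005,.2,.15),149.2)))
E
```

```text
t 24.7 pos [0.6336 0.0659 0.1503] rot [1.7998e+02 2.0000e-02 8.6330e+01] F [-0.3 -0.2 -2.3] M [-0.13 -0.08  0.05] w 0.0214
(array([-0.332 , -0.1079, -0.0005]), array([-1.100e-01, -2.000e-02, -6.287e+01])) (array([-0.   , -0.134, -0.   ]), array([0., 0., 0.]))
```

View pics/g4.png

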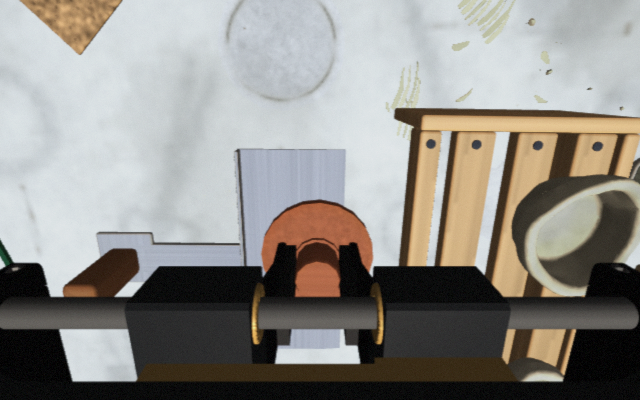

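Call:
{"fn": "arm_command", "kwargs": {
  "targets": [
    [[-0.01,-0.003,0,0,0,-8,1],[-0.035,-0.011,0,0,0,-16,1],[-0.07,-0.023,0,0,0,-24,1],[-0.105,-0.034,0,0,0,-32,1],[-0.14,-0.046,0,0,0,-40,1],[-0.175,-0.057,0,0,0,-48,1],[-0.21,-0.068,0,0,0,-56,1],[-0.25,-0.081,0,0,0,-63,1],[-0.29,-0.094,0,0,0,-63,1],[-0.32,-0.104,0,0,0,-63,1]]
  ]
}}

```text
time_s: 25.75
tool_pos: [0.5067, -0.2494, 0.1482]
tool_rot: [-180.0, -0.2, 149.2]
force: [0.9, -0.2, -1.1]
grip_width: 0.0213
```

```bash
python3 - <<'E'
from h import *
st();print(plan(box2w(-.005,.066,.0315),149.2))
E
```

```text
t 25.75 pos [ 0.5067 -0.2494  0.1482] rot [-179.96   -0.19  149.18] F [ 0.9 -0.2 -1.1] M [ 0.03 -0.15 -0.  ] w 0.0213
(array([-0.0029, -0.0093,  0.1167]), array([-0.04, -0.19, -0.02]))
```

Call:
{"fn": "arm_command", "kwargs": {
  "targets": [
    [[-0.003,-0.01,0,0,0,0,1],[-0.003,-0.01,0.03,0,0,0,1],[-0.003,-0.01,0.06,0,0,0,1],[-0.003,-0.01,0.09,0,0,0,1],[-0.003,-0.01,0.107,0,0,0,1],[-0.003,-0.01,0.114,0,0,0,1],[-0.003,-0.01,0.118,0,0,0,1],[-0.003,-0.01,0.119,0,0,0,1],[-0.003,-0.01,0.12,0,0,0,1],[-0.003,-0.01,0.12,0,0,0,1]]
  ]
}}

```text
time_s: 26.75
tool_pos: [0.5075, -0.2571, 0.0311]
tool_rot: [-180.0, 0.1, 149.3]
force: [-1.0, -0.1, -0.9]
grip_width: 0.0216
```

Call:
{"fn": "arm_command", "kwargs": {
  "targets": [
    [[0,0,0.001,0,0,0,1],[0,0,0.002,0,0,0,1],[0,0,0.0025,0,0,0,1],[0,0,0.0025,0,0,0,1]]
  ]
}}

```text
time_s: 27.15
tool_pos: [0.5073, -0.2572, 0.0291]
tool_rot: [-179.9, 0.1, 149.3]
force: [-2.3, 1.4, 8.6]
grip_width: 0.0214
```

Call:
{"fn": "arm_command", "kwargs": {
  "targets": [
    [[0,0,0,0,0,0,0],[0,0,0,0,0,0,0],[0,0,0,0,0,0,0],[0,0,0,0,0,0,0],[0,0,-0.02,0,0,0,0],[0,0,-0.05,0,0,0,0],[0,0,-0.09,0,0,0,0],[0,0,-0.12,0,0,0,0],[0,0,-0.12,0,0,0,0],[0,0,-0.12,0,0,0,0]]
  ]
}}

```text
time_s: 28.15
tool_pos: [0.507, -0.257, 0.1479]
tool_rot: [-180.0, 0.1, 149.3]
force: [-0.6, -0.3, 0.2]
grip_width: 0.0434
```

```bash
python3 - <<'E'
from h import *
st(); r=read_camera('wrist'); save(r['img'],'g5.png'); r=read_camera('top'); save(r['img'],'g5t.png')
E
```

```text
t 28.15 pos [ 0.507  -0.257   0.1479] rot [-1.7997e+02  6.0000e-02  1.4931e+02] F [-0.6 -0.3  0.2] M [ 0.09 -0.13  0.03] w 0.0434
```

View pics/g5.png

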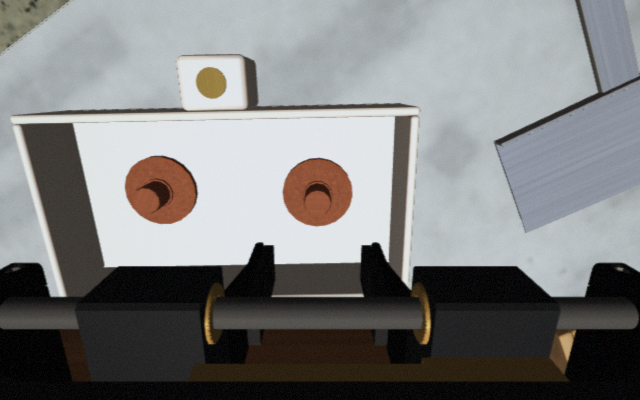

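View pics/g5t.png

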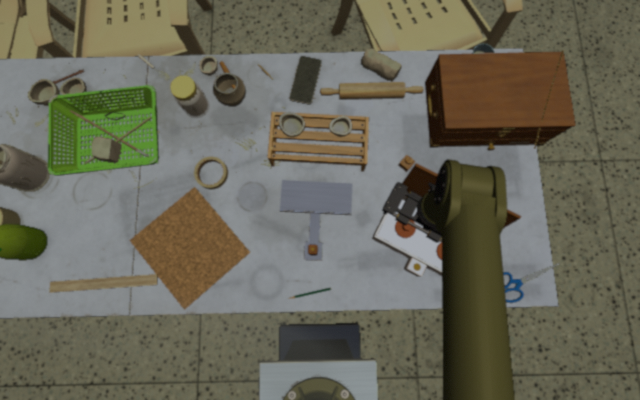

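Both lids stand in the box, at (160,190) and (318,190); nothing shows under the shelf any more and the scoop lies undisturbed. Next is the cover.

```bash
python3 - <<'E'
from h import *
import pickle
o=st(); print(np.round(o['qpos'],1))
S,T=pickle.load(open('a.pkl','rb'))
a=np.radians(BX[1])
def bl(r):
    w=cloud(r).reshape(-1,3); d=w[:,:2]-BX[0]; return np.c_[np.cos(a)*d[:,0]+np.sin(a)*d[:,1],-np.sin(a)*d[:,0]+np.cos(a)*d[:,1],w[:,2]]
for n,r in(('S',S),('T',T)):
    l=bl(r)
    c=l[(l[:,0]>.17)&(l[:,0]<.5)&(l[:,1]>.0)&(l[:,1]<.18)&(l[:,2]>.02)]
    for y in (0.02,.06,.1,.14): 
        k=c[abs(c[:,1]-y)<.02]; 
        if len(k): print(n,'chest y',y,'minx',k[:,0].min(),'maxz',k[:,2].max())
    e=l[(l[:,0]>.05)&(l[:,0]<.15)&(abs(l[:,1]-.095)<.03)&(l[:,2]>.07)]
    print('edge top z',np.percentile(e[:,2],98), 'x near top',np.percentile(e[e[:,2]>.195][:,0],[2,50,98]))
    e=e[e[:,2]<.2]; s=np.polyfit(e[:,2],e[:,0],1); print('line',s, 'angle',1.5708+np.arctan(s[0]),'x at .0625',np.polyval(s,.0625))
    rim=l[(abs(l[:,2]-.061)<.005)&(abs(l[:,1])<.15)&(abs(l[:,1])>.03)&(l[:,0]<-.05)]; print('front rim x',np.percentile(rim[:,0],[5,50,95]))
    rim=l[(abs(l[:,2]-.061)<.004)&(abs(l[:,0])<.06)&(abs(l[:,1])>.1)&(abs(l[:,1])<.16)]; print('side rims y',np.median(rim[rim[:,1]>0][:,1]),np.median(rim[rim[:,1]<0][:,1]))
print(plan(box2w(.05,.095,.29),59.2),box2w(.147,.095),plan(box2w(.147,.095,.18),59.2,frm=(box2w(.05,.095,.29),59.2)))
E
```

```text
t 28.25 pos [ 0.506  -0.2566  0.1464] rot [-1.7999e+02 -1.2000e-01  1.4932e+02] F [-0.3  0.7 -0.3] M [ 0.03 -0.15 -0.04] w 0.0434
[ 72.7  20.3 -57.9  99.1  18.2  70.8  69.7]
S chest y 0.02 minx 0.2985227472804161 maxz 0.16503017775044704
S chest y 0.06 minx 0.27018932204807417 maxz 0.16610079312623616
S chest y 0.1 minx 0.24775992536438496 maxz 0.16514574141875293
S chest y 0.14 minx 0.17002407567514943 maxz 0.16553385537661536
edge top z 0.20485521441755003 x near top [0.09732868 0.10493754 0.11402972]
line [0.21413437 0.06254978] angle 1.7817486332873553 x at .0625 0.07593318047022452
front rim x [-0.63499871 -0.58245704 -0.06647226]
side rims y 0.1393691481241801 -0.13311254975553416
T chest y 0.02 minx 0.2954828593051854 maxz 0.1688261556447893
T chest y 0.06 minx 0.27285764803873586 maxz 0.16919113507180217
T chest y 0.1 minx 0.25196589425452576 maxz 0.1696575787352439
T chest y 0.14 minx 0.1702789130857843 maxz 0.16915134956838218
edge top z 0.20855067970435345 x near top [0.10285152 0.10654659 0.11379668]
line [0.21382511 0.06189371] angle 1.7814529067995823 x at .0625 0.07525777761624418
front rim x [-0.07483231 -0.06952857 -0.05643913]
side rims y 0.13585899606914226 -0.13728023973865072
(array([-0.0542,  0.026 , -0.1438]), array([-1.000e-01, -9.000e-02,  9.012e+01])) [ 0.64941118 -0.31166911] (array([-0.   ,  0.097,  0.11 ]), array([0., 0., 0.]))
```

Call:
{"fn": "arm_command", "kwargs": {
  "targets": [
    [[0,0,-0.05,0,0,0,1],[0,0,-0.1,0,0,0,1],[0,0,-0.145,0,0,8,1],[-0.01,0.005,-0.145,0,0,16,1],[-0.02,0.01,-0.145,0,0,24,1],[-0.03,0.015,-0.145,0,0,32,1],[-0.04,0.02,-0.145,0,0,40,1],[-0.054,0.026,-0.145,0,0,48,1],[-0.054,0.026,-0.145,0,0,56,1],[-0.054,0.026,-0.145,0,0,64,1]]
  ]
}}

```text
time_s: 29.25
tool_pos: [0.5664, -0.2615, 0.2903]
tool_rot: [-179.8, -0.1, 85.0]
force: [-0.3, 0.4, -0.2]
grip_width: 0.0003
```

```bash
python3 - <<'E'
from h import *
o=st(); print(plan(box2w(.147,.095,.29),59.2))
E
```

```text
t 29.25 pos [ 0.5664 -0.2615  0.2903] rot [-1.7982e+02 -1.2000e-01  8.5040e+01] F [-0.3  0.4 -0.2] M [-0.   -0.02  0.05] w 0.0003
(array([-0.0428,  0.087 , -0.0001]), array([-0.21, -0.08, 25.84]))
```

Call:
{"fn": "arm_command", "kwargs": {
  "targets": [
    [[-0.014,0.03,0,0,0,8,1],[-0.029,0.058,0,0,0,16,1],[-0.043,0.087,0,0,0,24,1],[-0.043,0.087,0,0,0,26,1],[-0.043,0.087,0,0,0,26,1],[-0.043,0.087,0,0,0,26,1]]
  ]
}}

```text
time_s: 29.85
tool_pos: [0.6495, -0.3113, 0.2912]
tool_rot: [-179.9, 0.0, 59.4]
force: [0.1, 0.1, -0.1]
grip_width: 0.0008
```

```bash
python3 - <<'E'
from h import *
o=st(); p,Rm,_=tool(); d=p[:2]-BX[0]; a=np.radians(BX[1]); print('box frame',np.cos(a)*d[0]+np.sin(a)*d[1],-np.sin(a)*d[0]+np.cos(a)*d[1])
r=read_camera('top'); save(r['img'][120:330,330:560],'i1.png',2.5); r=read_camera('scene'); save(r['img'][60:220,300:500],'i1s.png',3)
print(plan(box2w(.147,.095,.18),59.2))
H=np.array([.077,.0625])
print('Arc relative to TCP at (xbox .147): tool y=+x box? ')
for th in [1.6,1.4,1.2,1.0,.8,.6,.4,.2,.1,0]:
    u=np.array([-np.cos(th),np.sin(th)]); n=np.array([np.sin(th),np.cos(th)]); C=H+.135*u+.008*n; print(th,np.round([C[0]+.015,C[1]],4))
E
```

```text
t 29.85 pos [ 0.6495 -0.3113  0.2912] rot [-1.7986e+02  1.0000e-02  5.9430e+01] F [ 0.1  0.1 -0.1] M [ 0.01 -0.04 -0.04] w 0.0008
box frame 0.14688598885726284 0.09540414681685896
(array([-1.000e-04,  2.000e-04,  1.125e-01]), array([-0.03,  0.02,  0.2 ]))
Arc relative to TCP at (xbox .147): tool y=+x box? 
1.6 [0.1039 0.1972]
1.4 [0.0769 0.1969]
1.2 [0.0505 0.1912]
1.0 [0.0258 0.1804]
0.8 [0.0037 0.1649]
0.6 [-0.0149  0.1453]
0.4 [-0.0292  0.1224]
0.2 [-0.0387  0.0972]
0.1 [-0.0415  0.0839]
0 [-0.043   0.0705]
```

View pics/i1s.png

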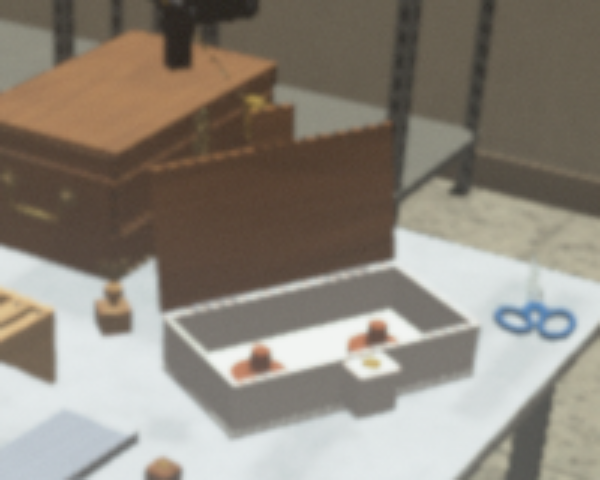

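View pics/i1.png

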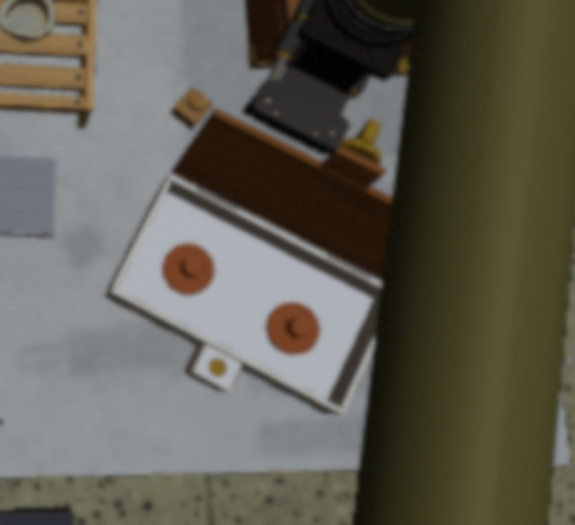

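Call:
{"fn": "arm_command", "kwargs": {
  "targets": [
    [[0,0,0.04,0,0,0,1],[0,0,0.08,0,0,0,1],[0,0,0.107,0,0,0,1],[0,0,0.107,0,0,0,1],[0,-0.02,0.102,0,0,0,1],[0,-0.043,0.097,0,0,0,1],[0,-0.07,0.095,0,0,0,1]]
  ]
}}

```text
time_s: 30.65
tool_pos: [0.5908, -0.277, 0.2005]
tool_rot: [179.7, -0.0, 59.3]
force: [2.4, -1.0, -1.1]
grip_width: 0.0004
```

```bash
python3 - <<'E'
from h import *
o=st(); r=read_camera('scene'); save(r['img'][60:220,300:500],'i2s.png',3); print(plan(box2w(.077,.095,.195),59.2))
E
```

```text
t 30.65 pos [ 0.5908 -0.277   0.2005] rot [ 1.7966e+02 -1.0000e-02  5.9310e+01] F [ 2.4 -1.  -1.1] M [-0.42 -0.57  0.02] w 0.0004
(array([-0.0007,  0.0027,  0.0059]), array([0.08, 0.1 , 0.23]))
```

View pics/i2s.png

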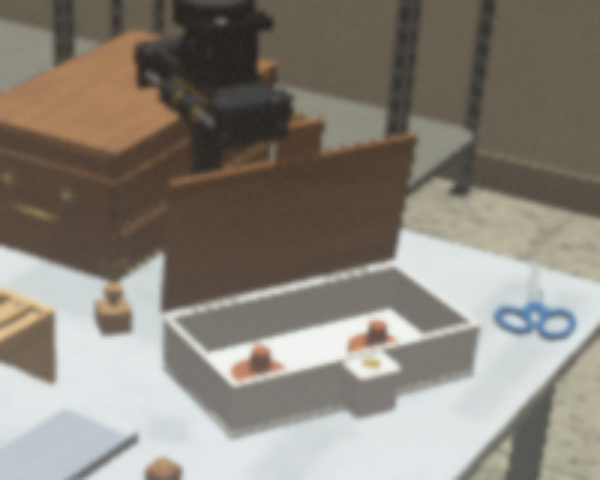

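Call:
{"fn": "arm_command", "kwargs": {
  "targets": [
    [[0,-0.014,0.003,0,0,0,1],[0,-0.0265,0.006,0,0,0,1],[0,-0.051,0.017,0,0,0,1],[0,-0.073,0.032,0,0,0,1],[0,-0.092,0.052,0,0,0,1],[0,-0.106,0.075,0,0,0,1],[0,-0.116,0.1,0,0,0,1],[0,-0.1185,0.113,0,0,0,1],[0,-0.12,0.122,0,0,0,1],[0,-0.12,0.126,0,0,0,1]]
  ]
}}

```text
time_s: 31.7
tool_pos: [0.487, -0.2152, 0.072]
tool_rot: [180.0, 0.0, 59.3]
force: [-0.4, 0.6, 1.1]
grip_width: 0.0004
```

```bash
python3 - <<'E'
from h import *
o=st(); r=read_camera('scene'); save(r['img'][60:220,300:500],'i3s.png',3)
E
```

```text
t 31.7 pos [ 0.487  -0.2152  0.072 ] rot [179.96   0.    59.34] F [-0.4  0.6  1.1] M [ 0.07  0.15 -0.06] w 0.0004
```

View pics/i3s.png

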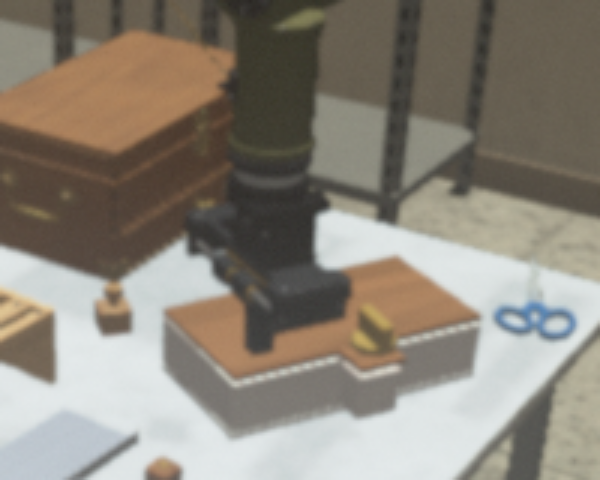

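Call:
{"fn": "arm_command", "kwargs": {
  "targets": [
    [[0,0,0.0015,0,0,0,1],[0,0,0.003,0,0,0,1],[0,0,0.003,0,0,0,1]]
  ]
}}

```text
time_s: 32.05
tool_pos: [0.4875, -0.2153, 0.0708]
tool_rot: [179.9, 0.0, 59.3]
force: [-4.1, 1.5, 9.7]
grip_width: 0.0008
```

Call:
{"fn": "arm_command", "kwargs": {
  "targets": [
    [[0,0,0,0,0,0,1],[0,0,0,0,0,0,1],[0,0,-0.03,0,0,0,-1],[0,0,-0.08,0,0,0,-1],[0,0,-0.13,0,0,0,-1],[0,0,-0.18,0,0,0,-1],[0,0,-0.18,0,0,0,-1],[0,0,-0.18,0,0,0,-1]]
  ]
}}

```text
time_s: 32.85
tool_pos: [0.4876, -0.2154, 0.2506]
tool_rot: [179.8, 0.0, 59.3]
force: [0.0, 0.5, -1.4]
grip_width: 0.0403
```

```bash
python3 - <<'E'
from h import *
o=st(); print(np.round(o['qpos'],1))
for c in ['top','scene','wrist']:
    r=read_camera(c); save(r['img'],f'k_{c}.png')
    w=cloud(r).reshape(-1,3); d=w[:,:2]-BX[0]; a=np.radians(BX[1]); l=np.c_[np.cos(a)*d[:,0]+np.sin(a)*d[:,1],-np.sin(a)*d[:,0]+np.cos(a)*d[:,1],w[:,2]]
    k=l[(abs(l[:,0])<.06)&(abs(l[:,1])<.12)&(l[:,2]<.1)]
    if len(k)>200: 
        s=np.linalg.lstsq(np.c_[k[:,:2],np.ones(len(k))],k[:,2],rcond=None)[0]; print(c,'cover plane',s)
    q=w[(abs(l[:,0]+.091)<.05)&(abs(l[:,1])<.05)&(l[:,2]>.092)&(l[:,2]<.13)]
    if len(q)>5: print(c,'bar',len(q),rect(q),q.mean(0),q[:,2].max())
E
```

```text
t 32.85 pos [ 0.4876 -0.2154  0.2506] rot [1.7976e+02 2.0000e-02 5.9330e+01] F [ 0.   0.5 -1.4] M [-0.07 -0.02 -0.02] w 0.0403
[ 64.9   6.5 -46.9  96.2   4.9  79.2 -13.4]
top cover plane [-0.00227732  0.00511826  0.06913305]
top bar 37 (array([ 389.3, -263.6]), array([ 8.3, 32.3]), 72.12) [ 0.38585282 -0.26249721  0.10367953] 0.11113393186242404
scene cover plane [ 0.44857518  0.12186909 -0.36630234]
scene bar 91 (array([ 392.7, -268.4]), array([14.9, 51.5]), 56.15) [ 0.39230924 -0.26553949  0.10311702] 0.11061598673421069
wrist cover plane [0.0005843  0.00015456 0.07010868]
wrist bar 513 (array([ 405.8, -279.7]), array([14.4, 25.1]), 54.87) [ 0.40788473 -0.27778786  0.10610424] 0.11239537723439197
```

View pics/k_wrist.png

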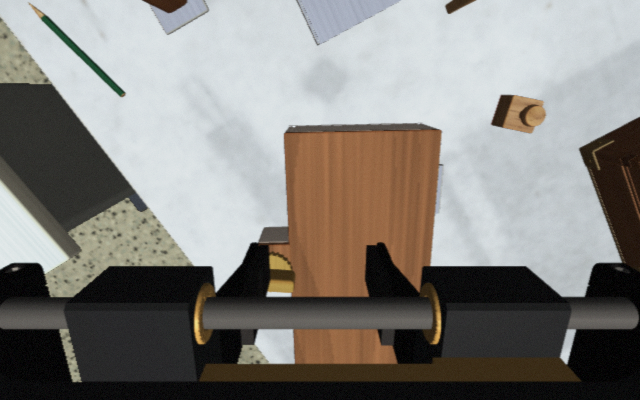

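View pics/k_top.png

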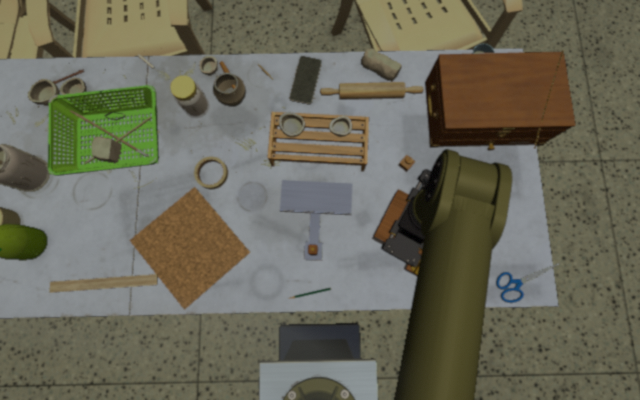

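The cover is shut (level plane at z 0.070). The bar's long axis lies at about -34°. Now I move above the knob.

```bash
python3 - <<'E'
from h import *
print(plan((.3945,-.2695,.17),146))
E
```

```text
(array([-0.0936, -0.0504,  0.0774]), array([ -0.1 ,  -0.1 , -86.67]))
```

Call:
{"fn": "arm_command", "kwargs": {
  "targets": [
    [[-0.02,-0.01,0,0,0,-8,-1],[-0.04,-0.02,0,0,0,-16,-1],[-0.06,-0.03,0,0,0,-24,-1],[-0.08,-0.04,0,0,0,-32,-1],[-0.094,-0.05,0,0,0,-40,-1],[-0.094,-0.05,0,0,0,-48,-1],[-0.094,-0.05,0,0,0,-56,-1],[-0.094,-0.05,0,0,0,-64,-1],[-0.094,-0.05,0,0,0,-72,-1],[-0.094,-0.05,0,0,0,-80,-1]]
  ]
}}

```text
time_s: 34.0
tool_pos: [0.3947, -0.2698, 0.2471]
tool_rot: [180.0, -0.2, 139.7]
force: [-0.9, -0.1, -0.5]
grip_width: 0.0868
```

Call:
{"fn": "arm_command", "kwargs": {
  "targets": [
    [[0,0,0.03,0,0,-6.7,-1],[0,0,0.06,0,0,-6.7,-1],[0,0,0.077,0,0,-6.7,-1],[0,0,0.077,0,0,-6.7,-1],[0,0,0.077,0,0,-6.7,-1]]
  ]
}}

```text
time_s: 34.5
tool_pos: [0.3952, -0.2699, 0.1712]
tool_rot: [180.0, -0.1, 146.0]
force: [-0.0, 0.0, 1.2]
grip_width: 0.0866
```

```bash
python3 - <<'E'
from h import *
o=st(); print(np.round(o['qpos'],1))
a=np.radians(BX[1])
for c in ['wrist','scene']:
    r=read_camera(c); save(r['img'],f'l_{c}.png'); w=cloud(r).reshape(-1,3); d=w[:,:2]-BX[0]; l=np.c_[np.cos(a)*d[:,0]+np.sin(a)*d[:,1],-np.sin(a)*d[:,0]+np.cos(a)*d[:,1]]
    m=(abs(l[:,0]+.091)<.05)&(abs(l[:,1])<.05)&(w[:,2]<.125)
    q=w[m&(w[:,2]>.1)]; print(c,len(q),rect(q) if len(q)>5 else '',np.percentile(q[:,2],[50,99]) if len(q) else '')
    q=w[m&(w[:,2]>.076)&(w[:,2]<.092)]; print(len(q),'disc',rect(q) if len(q)>5 else '',np.percentile(q[:,2],[50]) if len(q) else '')
E
```

```text
t 34.5 pos [ 0.3952 -0.2699  0.1712] rot [ 1.7996e+02 -9.0000e-02  1.4604e+02] F [-0.   0.   1.2] M [ 0.09 -0.13  0.02] w 0.0866
[ 73.1   1.2 -41.9 109.3   0.8  69.9  86.9]
wrist 1444 (array([ 394.4, -272.2]), array([13.7, 49. ]), 55.58) [0.11038715 0.1122649 ]
1453 disc (array([ 395. , -272.8]), array([43.3, 43.6]), 6.16) [0.08587422]
scene 62 (array([ 394.1, -269.1]), array([15.2, 52.2]), 57.38) [0.10680225 0.11232594]
87 disc (array([ 395.3, -265.7]), array([42.5, 35.7]), 10.92) [0.08315952]
```

View pics/l_wrist.png

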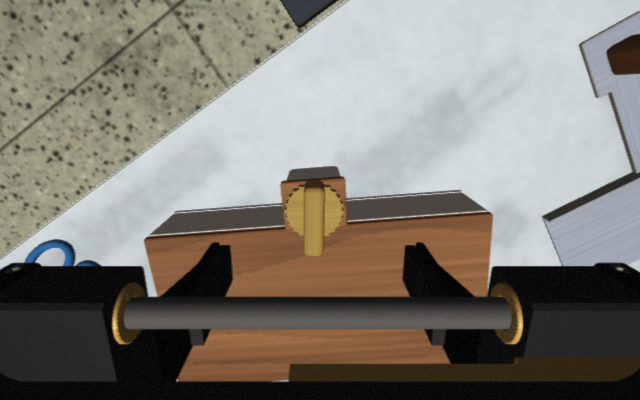

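Call:
{"fn": "arm_command", "kwargs": {
  "targets": [
    [[0,-0.002,0.03,0,0,0,-1],[0,-0.002,0.06,0,0,0,-1],[0,-0.002,0.08,0,0,0,-1],[0,-0.002,0.08,0,0,0,1],[0,-0.002,0.08,0,0,0,1],[0,-0.002,0.08,0,0,0,1],[0,-0.002,0.08,0,0,0,1],[0,-0.002,0.08,0,0,0,1],[0,-0.002,0.08,0,0,0,1],[0,-0.002,0.08,0,0,0,1]]
  ],
  "newtons": 40
}}

```text
time_s: 35.6
tool_pos: [0.3944, -0.2721, 0.0919]
tool_rot: [-180.0, 0.0, 146.0]
force: [0.0, 0.4, -0.9]
grip_width: 0.0389
```

Call:
{"fn": "arm_command", "kwargs": {
  "targets": [
    [[0,0,0,0,0,0,1],[0,0,0,0,0,0,1],[0,0,0,0,0,0,1],[0,0,0.0001,0,0,5,1],[0,0,0.0003,0,0,10,1],[0,0,0.0004,0,0,15,1]]
  ]
}}

```text
time_s: 36.2
tool_pos: [0.3946, -0.2718, 0.0913]
tool_rot: [180.0, 0.0, 130.8]
force: [0.2, 0.4, 0.1]
grip_width: 0.0139
```

```bash
python3 - <<'E'
from h import *
o=st(); print(np.round(o['qpos'],1)); r=read_camera('wrist'); save(r['img'],'m1.png')
E
```

```text
t 36.2 pos [ 0.3946 -0.2718  0.0913] rot [179.98   0.   130.83] F [0.2 0.4 0.1] M [ 0.18 -0.25  0.01] w 0.0139
[ 70.7   6.8 -41.  114.5   5.1  60.4  68.2]
```

View pics/m1.png

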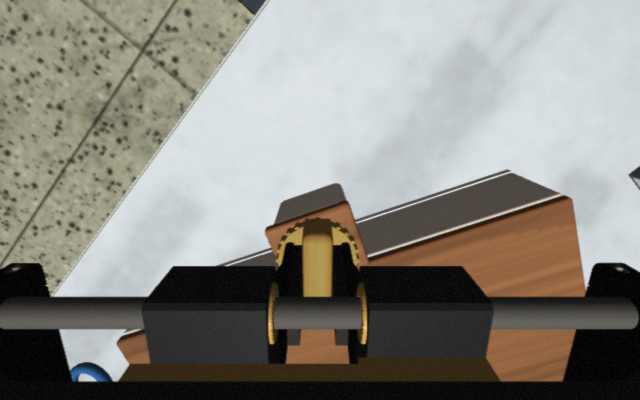

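The bar is held and turns with the tool. Continuing clockwise.

Call:
{"fn": "arm_command", "kwargs": {
  "targets": [
    [[0,0,0.0002,0,0,8,1],[0,0,0.0004,0,0,16,1],[0,0,0.0006,0,0,24,1],[0,0,0.0008,0,0,32,1],[0,0,0.001,0,0,40,1],[0,0,0.0012,0,0,48,1],[0,0,0.0014,0,0,56,1],[0,0,0.0016,0,0,64,1],[0,0,0.0018,0,0,72,1],[0,0,0.002,0,0,80,1]]
  ]
}}

```text
time_s: 37.25
tool_pos: [0.3969, -0.2718, 0.0896]
tool_rot: [179.7, -0.1, 50.9]
force: [6.0, 0.3, -3.8]
grip_width: 0.0139
```

Call:
{"fn": "arm_command", "kwargs": {
  "targets": [
    [[0,0,0.0002,0,0,8,1],[0,0,0.0004,0,0,16,1],[0,0,0.0006,0,0,24,1],[0,0,0.0008,0,0,32,1],[0,0,0.001,0,0,40,1],[0,0,0.0012,0,0,48,1],[0,0,0.0014,0,0,56,1],[0,0,0.0016,0,0,64,1],[0,0,0.0018,0,0,72,1],[0,0,0.002,0,0,80,1]]
  ]
}}

```text
time_s: 38.25
tool_pos: [0.3974, -0.2741, 0.0881]
tool_rot: [180.0, -0.5, -29.2]
force: [6.6, -5.4, -5.7]
grip_width: 0.0139
```

```bash
python3 - <<'E'
from h import *
o=st(); print(np.round(o['qpos'],1))
E
```

```text
t 38.25 pos [ 0.3974 -0.2741  0.0881] rot [179.96  -0.47 -29.18] F [ 6.6 -5.4 -5.7] M [-1.17 -1.39  0.06] w 0.0139
[ 60.4   6.  -30.2 114.9   3.5  59.4 -90.6]
```

Turned 175° so far. I'll release, swing back half a turn and regrip.

Call:
{"fn": "arm_command", "kwargs": {
  "targets": [
    [[0,0,0,0,0,0,-1],[0,0,0,0,0,0,-1],[0,0,0,0,0,0,-1],[0,0,0,0,0,0,-1],[0,0,0,0,0,0,-1],[0,0,0,0,0,0,-1],[0,0,-0.02,0,0,0,-1],[0,0,-0.05,0,0,0,-1],[0,0,-0.05,0,0,0,-1]]
  ]
}}

```text
time_s: 39.15
tool_pos: [0.3967, -0.2734, 0.1409]
tool_rot: [179.9, -0.4, -29.0]
force: [0.5, -0.1, 0.7]
grip_width: 0.0777
```

Call:
{"fn": "arm_command", "kwargs": {
  "targets": [
    [[0,0,0,0,0,-8,-1],[0,0,0,0,0,-16,-1],[0,0,0,0,0,-24,-1],[0,0,0,0,0,-32,-1],[0,0,0,0,0,-40,-1],[0,0,0,0,0,-48,-1],[0,0,0,0,0,-56,-1],[0,0,0,0,0,-64,-1],[0,0,0,0,0,-72,-1],[0,0,0,0,0,-80,-1]]
  ]
}}

```text
time_s: 40.15
tool_pos: [0.394, -0.2718, 0.1367]
tool_rot: [-180.0, 0.0, 51.4]
force: [0.6, 0.4, -0.1]
grip_width: 0.0864
```

Call:
{"fn": "arm_command", "kwargs": {
  "targets": [
    [[0,0,0,0,0,-8,-1],[0,0,0,0,0,-16,-1],[0,0,0,0,0,-24,-1],[0,0,0,0,0,-32,-1],[0,0,0,0,0,-40,-1],[0,0,0,0,0,-48,-1],[0,0,0,0,0,-56,-1],[0,0,0,0,0,-64,-1],[0,0,0,0,0,-72,-1],[0,0,0,0,0,-80,-1]]
  ]
}}

```text
time_s: 41.15
tool_pos: [0.394, -0.2718, 0.1367]
tool_rot: [-180.0, -0.0, 131.4]
force: [0.1, 0.8, 0.0]
grip_width: 0.0872
```

Call:
{"fn": "arm_command", "kwargs": {
  "targets": [
    [[0,0,0,0,0,-8,-1],[0,0,0,0,0,-16,-1],[0,0,0,0,0,-20,-1],[0,0,0,0,0,-20,-1],[0,0,0,0,0,-20,-1]]
  ]
}}

```text
time_s: 41.65
tool_pos: [0.3941, -0.2718, 0.1369]
tool_rot: [180.0, -0.0, 150.9]
force: [0.9, -0.3, 0.6]
grip_width: 0.087
```

```bash
python3 - <<'E'
from h import *
o=st(); print(np.round(o['qpos'],1))
a=np.radians(BX[1])
for c in ['wrist','scene']:
    r=read_camera(c); save(r['img'],f'n_{c}.png'); w=cloud(r).reshape(-1,3); d=w[:,:2]-BX[0]; l=np.c_[np.cos(a)*d[:,0]+np.sin(a)*d[:,1],-np.sin(a)*d[:,0]+np.cos(a)*d[:,1]]
    m=(abs(l[:,0]+.091)<.05)&(abs(l[:,1])<.05)&(w[:,2]<.125)
    q=w[m&(w[:,2]>.096)]; print(c,len(q),rect(q) if len(q)>5 else '',np.percentile(q[:,2],[50,99]) if len(q) else '')
print(plan((.3945,-.272,.0875),151))
E
```

```text
t 41.65 pos [ 0.3941 -0.2718  0.1369] rot [ 1.7999e+02 -3.0000e-02  1.5093e+02] F [ 0.9 -0.3  0.6] M [ 0.07 -0.18 -0.  ] w 0.087
[ 65.8   2.9 -35.  111.9   1.8  65.8  91.1]
wrist 1858 (array([ 394.6, -272.6]), array([14. , 49.7]), 60.01) [0.10660345 0.10839374]
scene 63 (array([ 392.9, -268.7]), array([16.7, 49.9]), 61.03) [0.1026465  0.10794282]
(array([-0.0003,  0.    ,  0.0496]), array([ 0.  , -0.02, -0.04]))
```

View pics/n_wrist.png

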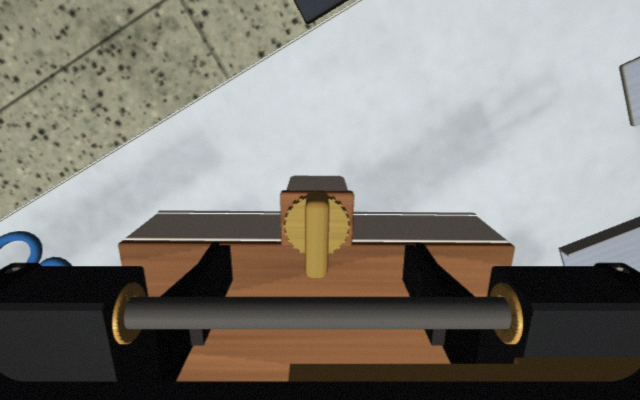

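Call:
{"fn": "arm_command", "kwargs": {
  "targets": [
    [[0,0,0.025,0,0,0,-1],[0,0,0.0485,0,0,0,-1],[0,0,0.0485,0,0,0,1],[0,0,0.0485,0,0,0,1],[0,0,0.0485,0,0,0,1],[0,0,0.0485,0,0,0,1],[0,0,0.0485,0,0,0,1],[0,0,0.0485,0,0,0,1],[0,0,0.0485,0,0,0,1],[0,0,0.0485,0,0,0,1]]
  ]
}}

```text
time_s: 42.75
tool_pos: [0.3944, -0.272, 0.0889]
tool_rot: [-180.0, 0.0, 151.0]
force: [0.4, 0.3, -0.2]
grip_width: 0.031
```

Call:
{"fn": "arm_command", "kwargs": {
  "targets": [
    [[0,0,0,0,0,0,1],[0,0,0,0,0,0,1],[0,0,0,0,0,0,1],[0,0,0.0001,0,0,7,1],[0,0,0.0003,0,0,14,1],[0,0,0.0005,0,0,21,1],[0,0,0.0007,0,0,28,1],[0,0,0.0009,0,0,35,1],[0,0,0.0011,0,0,42,1],[0,0,0.0013,0,0,49,1]]
  ]
}}

```text
time_s: 43.75
tool_pos: [0.3955, -0.2714, 0.0876]
tool_rot: [179.9, 0.0, 101.8]
force: [4.1, 1.3, -1.7]
grip_width: 0.0133
```

```bash
python3 - <<'E'
from h import *
o=st()
E
```

```text
t 43.75 pos [ 0.3955 -0.2714  0.0876] rot [179.89   0.   101.78] F [ 4.1  1.3 -1.7] M [ 0.13 -0.67  0.02] w 0.0133
```

Total is now about 224°. I'll go on in small steps and watch the torque.

Call:
{"fn": "arm_command", "kwargs": {
  "targets": [
    [[0,0,0.0001,0,0,4,1],[0,0,0.0002,0,0,8,1],[0,0,0.0003,0,0,12,1],[0,0,0.0004,0,0,16,1],[0,0,0.0005,0,0,20,1]]
  ]
}}

```text
time_s: 44.25
tool_pos: [0.3961, -0.2714, 0.0871]
tool_rot: [179.8, -0.0, 81.9]
force: [4.0, -0.1, -3.0]
grip_width: 0.0137
```

```bash
python3 - <<'E'
from h import *
o=st()
E
```

```text
t 44.25 pos [ 0.3961 -0.2714  0.0871] rot [ 1.7982e+02 -4.0000e-02  8.1920e+01] F [ 4.  -0.1 -3. ] M [ 0.09 -1.    0.06] w 0.0137
```

Call:
{"fn": "arm_command", "kwargs": {
  "targets": [
    [[0,0,0.0001,0,0,3,1],[0,0,0.0001,0,0,6,1]]
  ]
}}

```text
time_s: 44.45
tool_pos: [0.3963, -0.2714, 0.087]
tool_rot: [179.8, -0.0, 76.0]
force: [4.3, 0.7, -3.2]
grip_width: 0.0135
```

```bash
python3 - <<'E'
from h import *
o=st()
E
```

```text
t 44.45 pos [ 0.3963 -0.2714  0.087 ] rot [ 1.7981e+02 -4.0000e-02  7.6020e+01] F [ 4.3  0.7 -3.2] M [ 0.05 -1.04  0.66] w 0.0135
```

Call:
{"fn": "arm_command", "kwargs": {
  "targets": [
    [[0,0,0,0,0,3,1],[0,0,0,0,0,4,1],[0,0,0,0,0,4,1]]
  ]
}}

```text
time_s: 44.75
tool_pos: [0.3963, -0.2712, 0.0871]
tool_rot: [179.8, -0.0, 72.2]
force: [5.4, 1.4, -4.2]
grip_width: 0.0142
```

```bash
python3 - <<'E'
from h import *
o=st()
E
```

```text
t 44.75 pos [ 0.3963 -0.2712  0.0871] rot [ 1.7983e+02 -3.0000e-02  7.2250e+01] F [ 5.4  1.4 -4.2] M [ 0.18 -1.3   0.99] w 0.0142
```

Mz rises from 0.06 to 1 N m, so the knob is on its stop. Releasing, rising and checking.

Call:
{"fn": "arm_command", "kwargs": {
  "targets": [
    [[0,0,0,0,0,4,-1],[0,0,0,0,0,4,-1],[0,0,0,0,0,4,-1],[0,0,0,0,0,4,-1],[0,0,0,0,0,4,-1],[0,0,-0.02,0,0,4,-1],[0,0,-0.06,0,0,4,-1],[0,0,-0.1,0,0,4,-1],[0,0,-0.11,0,0,4,-1],[0,0,-0.11,0,0,4,-1]]
  ]
}}

```text
time_s: 45.75
tool_pos: [0.3952, -0.2729, 0.1987]
tool_rot: [179.8, 0.1, 68.0]
force: [0.2, 0.9, -0.0]
grip_width: 0.0836
```

```bash
python3 - <<'E'
from h import *
o=st(); print(np.round(o['qpos'],1))
a=np.radians(BX[1])
for c in ['wrist','scene']:
    r=read_camera(c); save(r['img'],f'o_{c}.png'); w=cloud(r).reshape(-1,3); d=w[:,:2]-BX[0]; l=np.c_[np.cos(a)*d[:,0]+np.sin(a)*d[:,1],-np.sin(a)*d[:,0]+np.cos(a)*d[:,1],w[:,2]]
    m=(abs(l[:,0]+.091)<.05)&(abs(l[:,1])<.05)&(w[:,2]<.125)
    q=w[m&(w[:,2]>.096)]; print(c,len(q),rect(q) if len(q)>5 else '',np.percentile(q[:,2],[50,99]) if len(q) else '')
    k=l[(abs(l[:,0])<.06)&(abs(l[:,1])<.12)&(l[:,2]<.09)&(l[:,2]>.05)]
    if len(k)>50: print('cover',np.linalg.lstsq(np.c_[k[:,:2],np.ones(len(k))],k[:,2],rcond=None)[0])
r=read_camera('top');save(r['img'],'o_top.png'); w=cloud(r).reshape(-1,3)
q=w[(w[:,2]>.06)&(w[:,2]<.1)&(abs(w[:,0]-.45)<.08)&(abs(w[:,1])<.06)]; print('post',len(q),rect(q) if len(q)>5 else '')
E
```

```text
t 45.75 pos [ 0.3952 -0.2729  0.1987] rot [1.798e+02 1.000e-01 6.801e+01] F [ 0.2  0.9 -0. ] M [-0.05  0.01  0.07] w 0.0836
[ 61.3  -0.7 -29.4 107.6  -0.3  72.8  10. ]
wrist 1140 (array([ 395.5, -272.5]), array([49.1, 14. ]), 78.42) [0.10465143 0.1064548 ]
cover [-0.00350804  0.00013978  0.07050405]
scene 61 (array([ 395.1, -271.9]), array([49.9, 15.8]), 81.93) [0.10113054 0.10537731]
cover [-0.00575125  0.00025506  0.06778665]
post 95 (array([445.6,   6.3]), array([24.3, 23.9]), 89.04)
```

View pics/o_wrist.png

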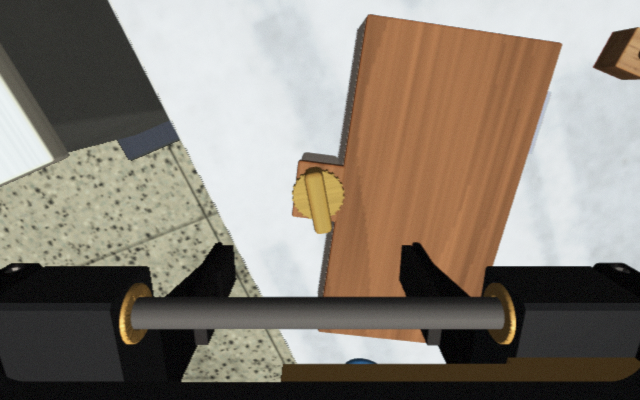

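View pics/o_top.png

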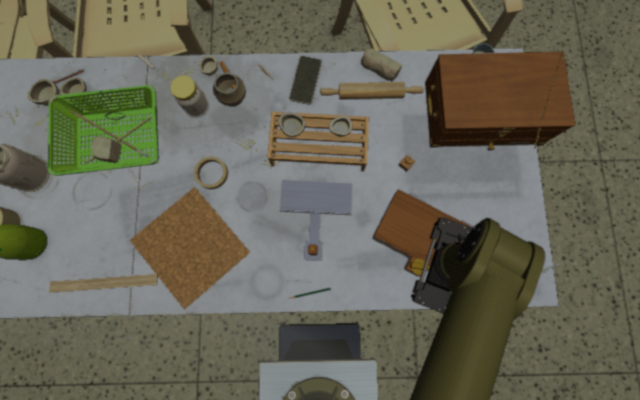

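The bar now reads 78°, which is 248° clockwise from the start, and the torque showed the stop. The cover is level. Next, fetch the scoop (post at (313,250) in top).

```bash
python3 - <<'E'
from h import *
print(plan((.447,.007,.2),85.7))
E
```

```text
(array([ 0.2783, -0.0544, -0.0045]), array([ -0.15,  -0.07, -17.68]))
```

Call:
{"fn": "arm_command", "kwargs": {
  "targets": [
    [[0.035,-0.007,-0.004,0,0,-3,-1],[0.075,-0.015,-0.004,0,0,-6,-1],[0.115,-0.023,-0.004,0,0,-9,-1],[0.155,-0.03,-0.004,0,0,-12,-1],[0.195,-0.038,-0.004,0,0,-15,-1],[0.235,-0.046,-0.004,0,0,-17.7,-1],[0.278,-0.054,-0.004,0,0,-17.7,-1],[0.278,-0.054,-0.004,0,0,-17.7,-1],[0.278,-0.054,-0.004,0,0,-17.7,-1]]
  ],
  "newtons": 50
}}

```text
time_s: 46.8
tool_pos: [0.4474, 0.0067, 0.1995]
tool_rot: [-179.9, -0.0, 85.9]
force: [0.4, -0.7, 0.3]
grip_width: 0.0871
```

```bash
python3 - <<'E'
from h import *
r=read_camera('wrist'); save(r['img'],'p1.png'); st()
w=cloud(r).reshape(-1,3)
q=w[(w[:,2]>.07)&(w[:,2]<.09)&(abs(w[:,0]-.447)<.04)&(abs(w[:,1]-.007)<.04)]; c=rect(q);print(len(q),c)
q=w[(w[:,2]>.07)&(w[:,2]<.09)&(abs(w[:,0]-.447)<.04)&(abs(w[:,1]-.007)<.04)]
print(plan((c[0][0]/1e3,c[0][1]/1e3,.0345),85.7))
E
```

```text
t 46.85 pos [0.4474 0.0054 0.1996] rot [-179.86    0.     85.72] F [-0.2 -0.2 -0.1] M [-0.01 -0.1  -0.06] w 0.0869
884 (array([447.4,   8. ]), array([25.7, 26. ]), 85.47)
(array([0.0026, 0.0003, 0.1651]), array([-0.14,  0.  ,  0.02]))
```

View pics/p1.png

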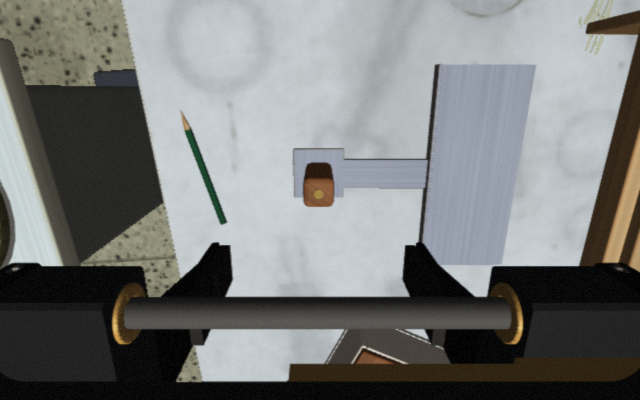

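The scoop is where I left it (post at (318,187)). Descend, grip and lift.

Call:
{"fn": "arm_command", "kwargs": {
  "targets": [
    [[0.001,0,0.04,0,0,0,-1],[0.001,0,0.09,0,0,0,-1],[0.001,0,0.135,0,0,0,-1],[0.001,0,0.158,0,0,0,-1],[0.001,0,0.164,0,0,0,-1],[0.001,0,0.164,0,0,0,1],[0.001,0,0.164,0,0,0,1],[0.001,0,0.164,0,0,0,1],[0.001,0,0.164,0,0,0,1],[0.001,0,0.164,0,0,0,1]]
  ]
}}

```text
time_s: 47.85
tool_pos: [0.449, 0.0068, 0.0377]
tool_rot: [179.9, 0.0, 85.7]
force: [0.0, -0.2, -0.2]
grip_width: 0.0551
```

Call:
{"fn": "arm_command", "kwargs": {
  "targets": [
    [[0,0,0,0,0,0,1],[0,0,0,0,0,0,1],[0,0,0,0,0,0,1],[0,0,0,0,0,0,1],[0,0,-0.01,0,0,0,1],[0,0,-0.03,0,0,0,1],[0,0,-0.06,0,0,0,1],[0,0,-0.09,0,0,0,1],[0,0,-0.095,0,0,0,1],[0,0,-0.095,0,0,0,1]]
  ]
}}

```text
time_s: 48.85
tool_pos: [0.4488, 0.0068, 0.1327]
tool_rot: [179.9, 0.1, 85.7]
force: [0.3, -0.2, -1.7]
grip_width: 0.026
```

```bash
python3 - <<'E'
from h import *
st(); r=read_camera('wrist'); save(r['img'],'q1.png')
print(plan((.3915,.2975,.13),130))
E
```

```text
t 48.85 pos [0.4488 0.0068 0.1327] rot [1.7989e+02 7.0000e-02 8.5710e+01] F [ 0.3 -0.2 -1.7] M [ 0.02  0.04 -0.04] w 0.026
(array([ 0.2856, -0.0779,  0.0014]), array([-4.000e-02,  2.000e-02, -4.429e+01]))
```

View pics/q1.png

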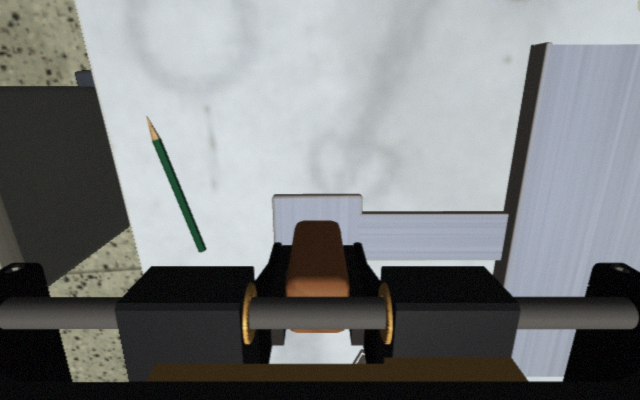

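Call:
{"fn": "arm_command", "kwargs": {
  "targets": [
    [[0.02,-0.005,0,0,0,-4,1],[0.055,-0.015,0,0,0,-9,1],[0.09,-0.025,0,0,0,-14,1],[0.125,-0.034,0,0,0,-19,1],[0.16,-0.044,0,0,0,-24,1],[0.195,-0.053,0,0,0,-29,1],[0.23,-0.063,0,0,0,-34,1],[0.26,-0.071,0,0,0,-39,1],[0.28,-0.076,0,0,0,-43,1],[0.286,-0.078,0,0,0,-44.3,1]]
  ]
}}

```text
time_s: 49.9
tool_pos: [0.3895, 0.3003, 0.1305]
tool_rot: [-179.9, -0.2, 130.4]
force: [-0.9, -0.6, -2.7]
grip_width: 0.0258
```

Call:
{"fn": "arm_command", "kwargs": {
  "targets": [
    [[0,0,0,0,0,0,1],[0,0,0,0,0,0,1],[0,0,0.02,0,0,0,1],[0,0,0.05,0,0,0,1],[0,0,0.075,0,0,0,1],[0,0,0.085,0,0,0,1],[0,0,0.088,0,0,0,1],[0,0,0.088,0,0,0,1]]
  ]
}}

```text
time_s: 50.7
tool_pos: [0.3924, 0.2977, 0.0443]
tool_rot: [180.0, 0.0, 130.0]
force: [-0.1, 0.7, -1.6]
grip_width: 0.0258
```

```bash
python3 - <<'E'
from h import *
st()
E
```

```text
t 50.7 pos [0.3924 0.2977 0.0443] rot [1.7998e+02 2.0000e-02 1.2996e+02] F [-0.1  0.7 -1.6] M [-0.01 -0.03 -0.  ] w 0.0258
```

Call:
{"fn": "arm_command", "kwargs": {
  "targets": [
    [[0,0,0.001,0,0,0,1],[0,0,0.002,0,0,0,1],[0,0,0.003,0,0,0,1],[0,0,0.0035,0,0,0,1],[0,0,0.0035,0,0,0,1]]
  ]
}}

```text
time_s: 51.2
tool_pos: [0.3919, 0.2981, 0.0404]
tool_rot: [180.0, 0.0, 130.0]
force: [0.4, -0.1, -2.5]
grip_width: 0.0258
```

Call:
{"fn": "arm_command", "kwargs": {
  "targets": [
    [[0,0,0.0008,0,0,0,1],[0,0,0.0013,0,0,0,1],[0,0,0.0013,0,0,0,1]]
  ]
}}

```text
time_s: 51.5
tool_pos: [0.392, 0.2982, 0.0399]
tool_rot: [-180.0, 0.0, 130.0]
force: [-2.7, -2.6, 6.9]
grip_width: 0.0255
```

Contact. Release and rise.

Call:
{"fn": "arm_command", "kwargs": {
  "targets": [
    [[0,0,0,0,0,0,-1],[0,0,0,0,0,0,-1],[0,0,0,0,0,0,-1],[0,0,0,0,0,0,-1],[0,0,0,0,0,0,-1],[0,0,-0.02,0,0,0,-1],[0,0,-0.07,0,0,0,-1],[0,0,-0.12,0,0,0,-1],[0,0,-0.17,0,0,0,-1],[0,0,-0.21,0,0,0,-1]]
  ]
}}

```text
time_s: 52.5
tool_pos: [0.3919, 0.2988, 0.2517]
tool_rot: [179.9, 0.1, 130.1]
force: [1.0, -0.0, 0.1]
grip_width: 0.0864
```

Call:
{"fn": "arm_command", "kwargs": {
  "targets": [
    [[-0.05,0,0,0,0,0,-1],[-0.1,0,0,0,0,0,-1],[-0.13,0,0,0,0,0,-1],[-0.13,0,0,0,0,0,-1],[-0.13,0,0,0,0,0,-1]]
  ]
}}

```text
time_s: 53.0
tool_pos: [0.4754, 0.1984, 0.2488]
tool_rot: [-180.0, -0.1, 130.0]
force: [-1.1, 0.2, 0.0]
grip_width: 0.0872
```

```bash
python3 - <<'E'
from h import *
st()
T=read_camera('top'); save(T['img'],'z_top.png'); S=read_camera('scene'); save(S['img'],'z_scene.png')
a=np.radians(BX[1])
for n,r in(('T',T),('S',S)):
    w=cloud(r).reshape(-1,3); d=w[:,:2]-BX[0]; l=np.c_[np.cos(a)*d[:,0]+np.sin(a)*d[:,1],-np.sin(a)*d[:,0]+np.cos(a)*d[:,1],w[:,2]]
    q=w[(w[:,2]>.07)&(w[:,2]<.1)&(abs(w[:,0]-.392)<.05)&(abs(w[:,1]-.298)<.05)]; print(n,'post',len(q),rect(q) if len(q)>5 else '',np.median(q[:,2]) if len(q) else '')
    q=w[(w[:,2]>.092)&(w[:,2]<.13)&(abs(l[:,0]+.091)<.04)&(abs(l[:,1])<.04)]; print('bar',rect(q) if len(q)>5 else '')
    k=l[(abs(l[:,0])<.06)&(abs(l[:,1])<.12)&(l[:,2]<.09)&(l[:,2]>.05)]; print('cover',np.linalg.lstsq(np.c_[k[:,:2],np.ones(len(k))],k[:,2],rcond=None)[0])
save(T['img'][120:330,100:280],'z_scoop.png',3)
E
```

```text
t 53.0 pos [0.4754 0.1984 0.2488] rot [-1.7999e+02 -9.0000e-02  1.2996e+02] F [-1.1  0.2  0. ] M [ 0.09 -0.11 -0.04] w 0.0872
T post 0  
bar (array([ 394.9, -274.2]), array([50. , 14.1]), 78.09)
cover [-0.00464872 -0.00050617  0.07004363]
S post 126 (array([391. , 299.8]), array([25.4, 27.2]), 38.57) 0.07723486500094523
bar (array([ 395.1, -272.1]), array([53.9, 18.8]), 79.21)
cover [-0.00664241 -0.00047647  0.06771591]
```

View pics/z_top.png

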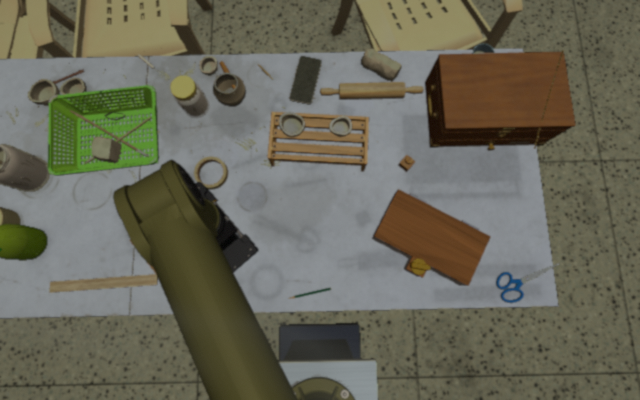

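View pics/z_scene.png

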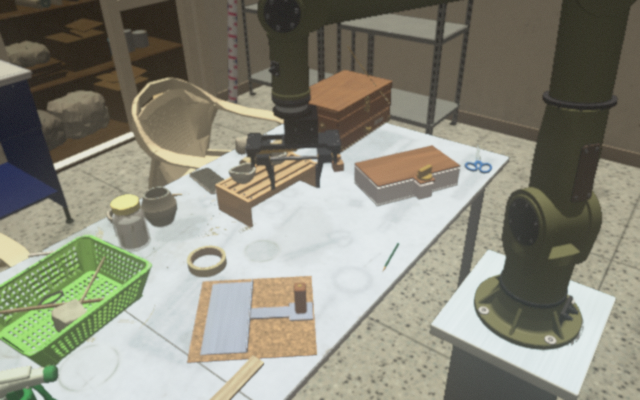

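The scoop lies on its mat as before (scene post (391, 300), at the start (391, 301)). The cover is level, the knob bar is at its tight angle, and the tape and stamp are where they were. Handing in.

```bash
python3 - <<'E'
from cell import *
print(sign_off())
E
```

```text
the job is handed in; nothing more can be done
None
```

I finished the job and handed it in at about 53 s of the 208 s allowed; no verdict is reported.

- **Lids:** only two were present. Both came out upright on the scoop, and I stood them knob up, side by side, on the floor of the damp box. The wrist and top pictures showed both standing upright before the cover closed.
- **Cover:** it is shut. Its surface measured level, with the slope under 0.01 rad, at about the expected height of 70 mm.
- **Clamp knob:** I turned it about 248° clockwise in two grips. At the end the turning moment rose from 0.06 to about 1 N m while the angle hardly changed, so it is on its stop. I had no direct joint reading; the bar's angle suggests about 4.3 to 4.4 rad.
- **Scoop:** it is back on the mat. In the scene camera the post is within about 2 mm of where it started and the direction is the same. The arm blocked the top camera's view of the scoop, so only one camera confirmed this.
- **Bystanders:** the tape and stamp look unmoved in the last pictures, and I did not measure them again. The gripper was open and clear of everything at the end.

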